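# Lay out a conduit fitting kit on the outline tiles

## Task

The four small parts for the next conduit job lie about the desk. Set each one on the plywood tile whose black outline matches its shape, neatly covering the outline and turned the same way: tee, straight coupler lying, short sleeve standing upright, square plug adapter. Leave the padlock and the tape roll where they lie.

Things in the scene. Friction and masses are not known exactly. Their poses are not given: they have to be found in the camera images.
- tee_mid (a point): Pale grey plastic tee fitting lying flat, 51 x 72 x 30 mm. Point half-way up (15 mm above its underside) at the middle of its 51 x 72 mm extent. Own axes: bar (a 72 mm tube, 30 mm thick) runs along y with its axis at x = +11 mm; the stem is in the middle of the bar, points to -x, and its open mouth is at x = -26 mm. z up. It is 51 mm across x at y = 0, where it can be gripped; it is solid as its convex hull, so fingers do not enter the inner corners.
- coupler_mid (a point): Whitish straight tube coupler lying on its side, 27 mm thick, 50 mm long along its own y (its tube axis, level); both ends alike. Point at its centre, 13.5 mm above its underside. Grip across x (27 mm).
- sleeve_mid (a point): Grey round sleeve (short tube) standing on end, diameter 32 mm, 45 mm tall, z up along the tube. Point on its axis 22.5 mm above its underside. Behaves as a solid cylinder.
- plug_mid (a point): White plug adapter, a block with rounded corners, square from above, 45 x 45 mm along x and y, about 34 mm high, z up. Point at its centre, 17 mm above its underside.
- tee_outline_stem (a point): Plywood tile, 6 mm thick, fixed to the desk (top 6 mm above the desk), 70 x 90 mm along its x and y, with a flat black painted outline. Outline: tee, 72 mm bar and a stem. Point on the tile's top at the middle of the outline's stem mouth. Axes: x runs from the stem mouth towards the bar, y along the bar; the middle of the outline (where tee_mid belongs) is at x = +26 mm, y = 0; the tee's x axis then points along this x axis. The tile's middle is that same spot.
- coupler_outline (a point): Plywood tile, 6 mm thick, fixed to the desk (top 6 mm above the desk), 46 x 68 mm along its x and y, with a flat black painted outline. Outline: plain rectangle 28 x 51 mm, long along y. Point on the tile's top at the middle of tile and outline; the coupler's y axis belongs along this y axis, either way round.
- sleeve_outline (a point): Plywood tile, 6 mm thick, fixed to the desk (top 6 mm above the desk), 54 x 54 mm along its x and y, with a flat black painted outline. Outline: filled circle of diameter 33 mm. Point on the tile's top at the middle of tile and circle.
- plug_outline (a point): Plywood tile, 6 mm thick, fixed to the desk (top 6 mm above the desk), 64 x 64 mm along its x and y, with a flat black painted outline. Outline: square of 46 mm with rounded corners, sides along x and y. Point on the tile's top at the middle of tile and outline; the plug belongs with its sides along the outline's, any of the four ways round.
- padlock: Brass padlock lying flat, 62 x 40 x 17 mm; origin under its middle. Bystander: leave alone.
- tape_roll: Black tape roll lying flat, diameter about 70 mm, 18 mm high; origin under its middle. Bystander: leave alone.
Not all that is in view belongs to the job. Leave any turquoise look-alike of the part that bears sleeve_outline alone.

How it is judged:
At the end, for the whole second after the job is handed in: Each part rests still and released on its own tile, within 12 mm of its outline's middle (tee: along each axis); tee (stem on stem), coupler (either way) and plug (any quarter turn) within 0.3 rad of the outline; tee flat, coupler lying, sleeve and plug upright; bystanders left (x of tee_mid in the frame of tee_outline_stem between 0.014 and 0.038 m and y of tee_mid in the frame of tee_outline_stem between -0.012 and 0.012 m and angle between the x axis of tee_mid and the x axis of tee_outline_stem, either way round below 0.3 rad and x of tee_outline_stem in the frame of tee_mid below -0.008 m and angle between each of tee_mid, plug_mid's own z axis and vertical below 0.2 rad and horizontal distance between coupler_mid and coupler_outline below 0.012 m and horizontal distance between sleeve_mid and sleeve_outline below 0.012 m and horizontal distance between plug_mid and plug_outline below 0.012 m and angle between the y axis of coupler_mid and the y axis of coupler_outline, either way round below 0.3 rad and (angle between the x axis of plug_mid and the x axis of plug_outline, either way round below 0.3 rad or angle between the x axis of plug_mid and the y axis of plug_outline, either way round below 0.3 rad) and angle between sleeve_mid's own z axis and vertical below 0.15 rad and height (world z) of tee_mid between 0.017 and 0.025 m and linear speed of each of tee, coupler, sleeve, plug below 0.02 m/s and height (world z) of coupler_mid between 0.0155 and 0.0235 m and height (world z) of sleeve_mid between 0.0245 and 0.0325 m and height (world z) of plug_mid between 0.019 and 0.027 m); the robot touches nothing.
It fails at once if the padlock is moved by more than 20 mm (distance of padlock from where it was at the start of the episode above 0.02 m).
It fails at once if the tape roll is moved by more than 20 mm (distance of tape_roll from where it was at the start of the episode above 0.02 m).
It also fails if it takes over 83 s, if anything falls off the work surface, if the arm or the gripper's body presses on something with over 40 N, if the wrist force passes 120 N, or if a joint passes its speed limit or range.

## Robot

A 6-joint arm with a two-finger parallel gripper is mounted at the origin on a cart in front of the work surface, level with it; the furniture and walls round the work are solid. World frame = base frame: x ahead of the robot, y to its left, z up, the work surface at z = 0. Lengths are in m, angles in rad, forces in N, time in s.
With the tool pointing down it reaches from about 0.35 to 0.85 m from the base axis. Payload 8.1 kg.
Tool frame: the origin (TCP) lies midway between the tips of the shut fingers; the grasp point (between the pads) lies 19 mm behind it; z points along the fingers, y is the line along which they close (so a half turn about z gives the same grasp; the last joint's range is limited). The gripper opens to 93 mm and grips with 3 to 60 N. Pads are 15 mm wide; open, the fingers measure 128 mm over their backs; the gripper's body (75 mm by 188 mm) begins 65 mm behind the grasp point.
Start: joints at [1.188, 0.13, 1.488, -0, 1.523, -0.085], TCP at [0.176, 0.574, 0.219] pointing down, gripper open.
Joint ranges: [-2.96, 2.96], [-0.89, 2.26], [0.02, 2.5], [-1.34, 4.48], [0, 2.73], [-2.66, 2.66]. Speed limits (rad/s): [2.39, 2.39, 2.79, 3.14, 3.14, 3.14].

## Interface

Orientations are given as a rotation vector (axis times angle).
In Python, from plant import robot, cams gives the robot as it stands. The module is installed in compiled form; this text tells all that it offers.
- The arm moves only by the tool play_rows, never from a script. Its arguments are lists of equal length, an entry for each row: "slide": the shift along the tool's x, y, z scaled (see below), a list of three; "twist": the turn, a rotation vector about the tool's x, y, z scaled (see below), a list of three. A call has exactly 8 rows; each row shifts and turns the commanded pose from where the row before left it, along the tool's axes as they then stand; what a row does not reach is not made up. The controller multiplies each number of a shift by 25 cm and each number of a turn by 60 degrees. A row lasts 1/10 s, in which the tool goes at most 50 mm and 8.59 degrees, less where a joint would pass 70% of its speed; a pose out of reach is approached as far as the arm can. A call with a number of a shift or a turn outside -1 to 1 is refused whole. A call with a gripper value outside its range is refused whole. "fingers" is the closure, from -1 (fully open) to 1 (shut), set as the call begins (left out, the last holds). The fingers move at their own pace and stop on an object; "force" is the grip in N (left out, the last holds). Time passes only in rows, so rows that do not move let the fingers close, or fill a call up. It gives the time, the measured TCP pose, the force, the opening and the grip force at its end, in the units of the state.
- robot.read_state(): the state, without advancing time (a new reading comes with each control period).
- cams.read_camera(name): name is "scene" or "top" or "wrist"; returns (picture, depth): 420x560x3 uint8, red, green, blue; 420x560 float32, m along the optical axis (not along the pixel's ray), 0 where there is no reading.
- cams.get_calibration(name): a dict with "fx", "fy", "cx", "cy" (pixels), "world_from_camera" (4x4, takes a point from camera to world coordinates). Camera axes: x right, y down, z forward; pixel columns grow to the right and rows downward; lengths in m; the calibration is good to about 2 mm. A picture is of the moment at which its call begins: read the wrist's pose just before it. get_calibration takes no time and is no camera call; for the wrist camera it gives the pose at the moment of the call.
- robot.close_job(): hands the job in; it is judged then, once.
The state is a dict: "t": time; "q": joint angles; "dq": joint speeds; "joint_torque": joint torques, N m; "tool_pos": TCP position; "orientation": TCP orientation; "force": force on the tool from outside, world axes, zero at the start; "wrist_torque": the same for the moment, N m; "opening": finger opening in m; "gripper_force": force on a finger pad.
Only numpy, scipy, OpenCV 4.12 (cv2) and the standard library are available. Lean on these libraries where they do the work, as an engineer would, in place of code of your own. Each camera call takes 0.05 s, during which the arm holds its last target. There are 200 camera calls.

## Working session

There is one attempt and no reset: what is moved stays moved. The work goes in short steps, Python scripts to look and compute and a tool call to move; the robot and the scene stay as the last step left them, time stands still between calls to the robot, and variables do not carry over. Pictures are saved under pics/ and viewed, at most 14 in all, crops included, and the job is handed in when it is done.

Besides the shell and the picture viewer there is one more tool, called after "Emit:" by a JSON object that holds its "name" and its "arguments". play_rows: Moves the arm, as the interface text tells. Shifts and turns lie within -1 to 1; 1 stands for 25 cm of shift or 60 degrees of turn. Its arguments: {"type":"object","properties":{"slide":{"type":"array"},"twist":{"type":"array"},"fingers":{"type":"number"},"force":{"type":"number"}},"required":["slide","twist"]}

```bash
mkdir -p pics; ls; python3 - <<'E'
from plant import robot,cams
import cv2,numpy as np
s=robot.read_state();print(s['t'],s['tool_pos'],s['orientation'],s['opening'])
for n in("top","scene"):
    p,d=cams.read_camera(n);c=cams.get_calibration(n)
    cv2.imwrite(f"pics/{n}0.png",p[:,:,::-1]);np.savez(f"{n}0.npz",p=p,d=d,K=[c['fx'],c['fy'],c['cx'],c['cy']],T=c['world_from_camera'])
    print(n,c['fx'],c['cx'],c['cy'],np.round(c['world_from_camera'],3).tolist())
E
```

```text
pics
0.0 [0.1758146  0.57308063 0.21759676] [-4.65870179e-01 -3.10644248e+00  2.77848408e-03] 0.09311167212782417
top 462.8229450252439 275.77518775934533 215.25185253269265 [[-0.001, -0.991, 0.135, 0.377], [-1.0, 0.001, 0.001, 0.149], [-0.001, -0.135, -0.991, 1.041], [0.0, 0.0, 0.0, 1.0]]
scene 465.75315251816534 278.07621973771313 217.60085895176877 [[0.664, -0.543, 0.513, 0.03], [-0.747, -0.465, 0.475, -0.282], [-0.019, -0.699, -0.715, 0.708], [0.0, 0.0, 0.0, 1.0]]
```

View pics/top0.png

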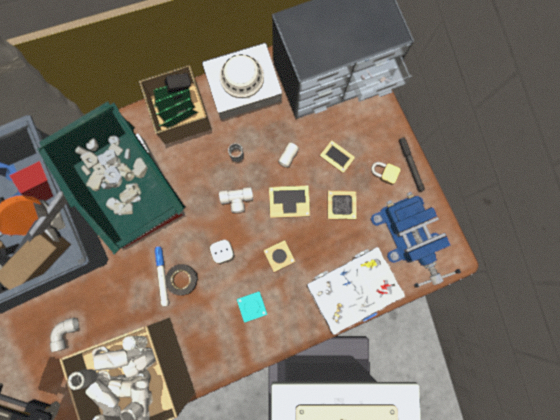

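View pics/scene0.png

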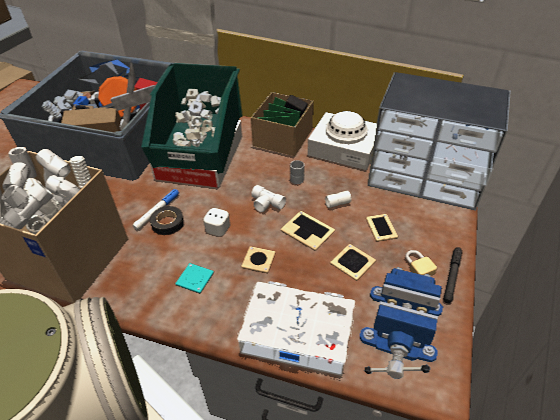

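Candidates (top view pixels):
- **Tee:** (238,198). The white fittings in the boxes and the elbow at (62,335) are not it.
- **Coupler:** (288,154).
- **Sleeve:** (235,152).
- **Plug:** (221,251).
- **Tiles:** tee (290,201), coupler (338,156), plug (342,205), sleeve (279,256). The turquoise one at (251,306) is the look-alike to leave.
- **Bystanders:** padlock (386,172), tape roll (181,279).

```bash
cat > h.py <<'E'
import cv2,numpy as np
def world(d,K,T):
    v,u=np.mgrid[:d.shape[0],:d.shape[1]]
    P=np.stack([(u-K[2])/K[0]*d,(v-K[3])/K[1]*d,d],-1)
    return P@T[:3,:3].T+T[:3,3]
def ray(uv,K,T,z):
    uv=np.atleast_2d(uv).astype(float)
    r=np.c_[(uv[:,0]-K[2])/K[0],(uv[:,1]-K[3])/K[1],np.ones(len(uv))]@T[:3,:3].T
    return (T[:3,3]+r*((z-T[2,3])/r[:,2])[:,None])[:,:2]
def rect(xy):
    (c,s,a)=cv2.minAreaRect((xy*1000).astype(np.float32));
    return np.round(c,1),np.round(s,1),round(a,1)
E
python3 - <<'E'
from h import *
f=np.load('top0.npz');p,d,K,T=f['p'],f['d'],f['K'],f['T']
W=world(d,K,T);H=W[...,2]
print('desk z',np.median(H[225:235,300:320]))
for n,(u,v) in dict(tee=(238,198),coup=(288,154),sleeve=(235,152),plug=(221,251),padlock=(386,172),tape=(181,279)).items():
    m=np.zeros(H.shape,np.uint8);m[v-24:v+25,u-24:u+25]=(H>.009)[v-24:v+25,u-24:u+25]
    k,l,st,ce=cv2.connectedComponentsWithStats(m);i=1+np.argmax(st[1:,4]);mm=l==i
    q=W[mm];print(n,st[i],'zmax',np.percentile(q[:,2],[50,95]).round(4),rect(q[:,:2]),q[:,:2].mean(0).round(4))
    if n=='tee':
        print(' box',cv2.boxPoints(cv2.minAreaRect((q[:,:2]*1000).astype(np.float32))).round(0).tolist())
g=cv2.cvtColor(p,cv2.COLOR_RGB2GRAY)
for n,(u,v) in dict(tee=(290,201),coup=(338,156),sleeve=(279,256),plug=(342,205)).items():
    m=np.zeros(H.shape,np.uint8);m[v-22:v+23,u-22:u+23]=(g<75)[v-22:v+23,u-22:u+23]
    k,l,st,ce=cv2.connectedComponentsWithStats(m);i=l[v,u] or 1+np.argmax(st[1:,4]);vv,uu=np.nonzero(l==i)
    xy=ray(np.c_[uu,vv],K,T,.006);print(n,st[i],rect(xy),xy.mean(0).round(4))
c=cv2.resize(p[130:285,195:405],None,fx=3.8,fy=3.8,interpolation=cv2.INTER_CUBIC);cv2.imwrite('pics/crop1.png',c[:,:,::-1])
from plant import cams,robot
import json
w,dw=cams.read_camera('wrist');cw=cams.get_calibration('wrist');cv2.imwrite('pics/w0.png',w[:,:,::-1]);s=robot.read_state()
print({k:(np.round(x,3).tolist()) for k,x in cw.items()})
E
```

```text
desk z 0.000838201358712487
tee [219 187  34  26 528] zmax [0.0275 0.0321] (array([473.2, 214.7]), array([222. ,  73.1]), 16.1) [0.5529 0.2385]
 box [[356.0, 219.0], [377.0, 149.0], [590.0, 210.0], [570.0, 281.0]]
coup [278 143  21  25 263] zmax [0.0253 0.0297] (array([531., 143.]), array([ 40.6, 306. ]), 80.3) [0.6525 0.1219]
sleeve [228 143  16  19 153] zmax [0.0312 0.0478] (array([658.1, 241. ]), array([31.7, 30.8]), 43.2) [0.6584 0.2406]
plug [210 240  24  24 424] zmax [0.0347 0.0378] (array([403.6, 227.4]), array([157.9,  52.2]), 52.8) [0.4348 0.2675]
padlock [371 162  29  23 342] zmax [0.0167 0.0204] (array([495.9,   5. ]), array([ 64. , 367.9]), 49.5) [ 0.6124 -0.1008]
tape [157 255  41  49 899] zmax [0.0178 0.0214] (array([353.6, 290. ]), array([267.6, 101.9]), 78.5) [0.3748 0.3728]Traceback (most recent call last):
  File "<stdin>", line 14, in <module>
    return _wrapfunc(a, 'argmax', axis=axis, out=out, **kwds)
    return bound(*args, **kwds)
ValueError: attempt to get argmax of an empty sequence
```

```bash
python3 - <<'E'
from h import *
f=np.load('top0.npz');p,d,K,T=f['p'],f['d'],f['K'],f['T']
W=world(d,K,T);H=W[...,2]
for n,(u,v) in dict(tee=(238,198),coup=(288,154),sleeve=(235,152),plug=(221,251),padlock=(386,172),tape=(181,279)).items():
    m=np.zeros(H.shape,np.uint8);m[v-24:v+25,u-24:u+25]=((H>.009)&(H<.06))[v-24:v+25,u-24:u+25]
    m=cv2.morphologyEx(m,cv2.MORPH_OPEN,np.ones((2,2)))
    k,l,st,ce=cv2.connectedComponentsWithStats(m);i=1+np.argmax(st[1:,4]);mm=l==i
    q=W[mm];print(n,st[i],rect(q[:,:2]),q[:,:2].mean(0).round(4))
    if n=='tee': print(' box',cv2.boxPoints(cv2.minAreaRect((q[:,:2]*1000).astype(np.float32))).round(0).tolist())
R=p[...,0]
for n,(u,v) in dict(tee=(290,201),coup=(338,156),sleeve=(279,256),plug=(342,205)).items():
    t=(int(R[v,u])+30);print(R[v,u],end=' ')
    m=np.zeros(H.shape,np.uint8);m[v-22:v+23,u-22:u+23]=(R<max(t,90))[v-22:v+23,u-22:u+23]
    k,l,st,ce=cv2.connectedComponentsWithStats(m);i=1+np.argmax(st[1:,4]);vv,uu=np.nonzero(l==i)
    xy=ray(np.c_[uu,vv],K,T,.006);print(n,st[i],rect(xy),xy.mean(0).round(4))
    if n=='tee': print(' box',cv2.boxPoints(cv2.minAreaRect((xy*1000).astype(np.float32))).round(0).tolist())
c=cv2.resize(p[130:285,195:405],None,fx=3.8,fy=3.8,interpolation=cv2.INTER_CUBIC);cv2.imwrite('pics/crop1.png',c[:,:,::-1])
from plant import cams,robot
cw=cams.get_calibration('wrist');s=robot.read_state()
from scipy.spatial.transform import Rotation as Ro
A=np.eye(4);A[:3,:3]=Ro.from_rotvec(s['orientation']).as_matrix();A[:3,3]=s['tool_pos']
print(A.round(3).tolist());print((np.linalg.inv(A)@cw['world_from_camera']).round(3).tolist(),cw['fx'])
E
```

```text
tee [220 188  33  26 519] (array([471.6, 213.5]), array([217.7,  73.2]), 15.7) [0.5511 0.2365]
 box [[357.0, 219.0], [377.0, 149.0], [586.0, 208.0], [566.0, 278.0]]
coup [279 144  21  24 259] (array([529.2, 141.9]), array([ 40.4, 302.6]), 79.8) [0.651  0.1195]
sleeve [229 144  16  19 150] (array([658.4, 238.7]), array([31.8, 31.8]), 18.6) [0.6587 0.2394]
plug [211 241  24  24 421] (array([420.8, 216.9]), array([153.8,  52.4]), 75.9) [0.4328 0.2656]
padlock [372 163  29  22 333] (array([518.5,  19.7]), array([ 63.4, 378.2]), 38.2) [ 0.6102 -0.1037]
tape [158 256  41  49 890] (array([352.2, 288.4]), array([264.6, 102.2]), 78.8) [0.3726 0.3714]
97 tee [274 190  31  23 490] (array([550.6, 119.7]), array([68.2, 50.5]), 90.0) [0.5554 0.1199]
 box [[525.0, 86.0], [576.0, 86.0], [576.0, 154.0], [525.0, 154.0]]
80 coup [327 147  22  19 209] (array([655.7,   8.6]), array([47., 24.]), 52.0) [0.6555 0.0084]
97 sleeve [273 250  13  13 134] (array([426.3, 142.7]), array([26.8, 26.7]), 89.9) [0.427  0.1428]
111 plug [333 195  19  20 356] (array([ 5.426e+02, -2.000e-01]), array([40.8, 43.8]), 89.0) [ 0.5434 -0.    ]
[[-0.956, 0.293, -0.001, 0.176], [0.293, 0.956, -0.002, 0.573], [0.0, -0.002, -1.0, 0.218], [0.0, 0.0, 0.0, 1.0]]
[[0.0, -0.962, -0.273, 0.075], [1.0, 0.0, -0.0, 0.001], [0.0, -0.273, 0.962, -0.166], [0.0, 0.0, 0.0, 1.0]] 342.67370543789843
```

View pics/crop1.png

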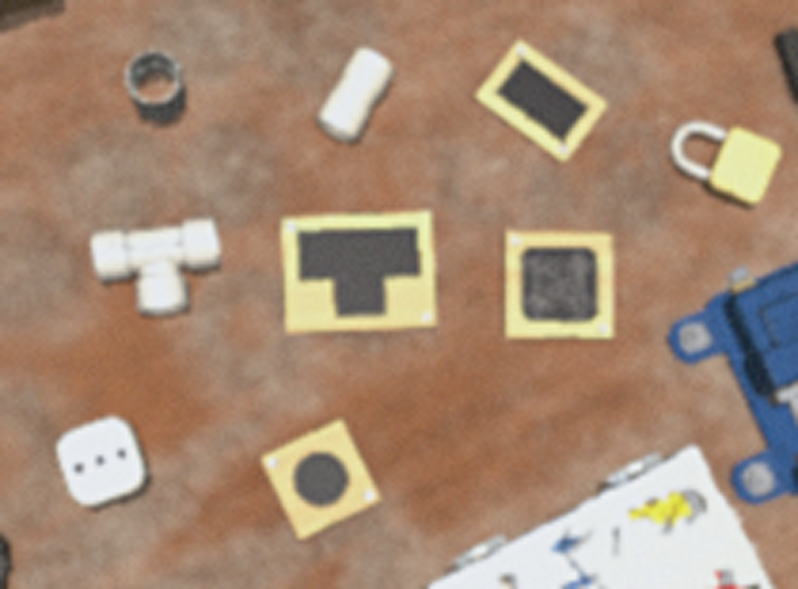

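The crop confirms the choices:
- **Parts:** tee (155,260), coupler (355,93), sleeve (154,85), plug (102,462).
- **Tiles:** tee (360,270), coupler (541,100), plug (559,284), sleeve (320,478).

Next I measure poses with silhouettes cast onto mid-height planes.

```bash
python3 - <<'E'
from h import *
f=np.load('top0.npz');p,d,K,T=f['p'],f['d'],f['K'],f['T']
hsv=cv2.cvtColor(p,cv2.COLOR_RGB2HSV)
def comp(mask,u,v,r=26):
    m=np.zeros(mask.shape,np.uint8);m[v-r:v+r+1,u-r:u+r+1]=mask[v-r:v+r+1,u-r:u+r+1]
    k,l,st,ce=cv2.connectedComponentsWithStats(m);i=1+np.argmax(st[1:,4]);vv,uu=np.nonzero(l==i);return np.c_[uu,vv]
def rep(n,px,z):
    xy=ray(px,K,T,z);c=xy.mean(0);w,V=np.linalg.eigh(np.cov((xy-c).T));a=np.degrees(np.arctan2(V[1,1],V[0,1]))%180
    R=cv2.minAreaRect((xy*1000).astype(np.float32))
    print(n,len(px),'mean',c.round(4),'rect c',np.round(R[0],1),np.round(R[1],1),'ang',round(R[2],1),'long axis deg',round(a,1),'box',cv2.boxPoints(R).round().tolist())
wh=(hsv[...,1]<55)&(hsv[...,2]>125)
for n,u,v,z in [('tee',238,198,.015),('coup',288,154,.0135),('plug',221,251,.02)]: rep(n,comp(wh,u,v),z)
ye=(hsv[...,0]>18)&(hsv[...,0]<35)&(hsv[...,1]>70)&(hsv[...,2]>150)
for n,u,v in [('teeT',290,201),('coupT',338,156),('sleeveT',279,256),('plugT',342,205)]:
    q=comp(ye,u,v);rep(n,q,.006)
    rep(' dark',comp(p[...,0]<125,u,v,18),.006)
# sleeve rim: ellipse centre on crop (154,78)
print('sleeve rim',ray([[195+154/3.8,130+77/3.8]],K,T,.045))
E
```

```text
tee 558 mean [0.5564 0.2393] rect c [551.  238.7] [54.9 75.5] ang 7.2 long axis deg 95.2 box [[519.0, 273.0], [529.0, 198.0], [583.0, 205.0], [574.0, 280.0]]
coup 285 mean [0.6577 0.1213] rect c [657.7 121.1] [27.6 58.5] ang 60.6 long axis deg 152.0 box [[625.0, 123.0], [676.0, 95.0], [690.0, 119.0], [639.0, 148.0]]
plug 430 mean [0.4367 0.2706] rect c [436.9 270.6] [47.4 47.2] ang 19.4 long axis deg 81.7 box [[407.0, 285.0], [422.0, 240.0], [467.0, 256.0], [451.0, 301.0]]
teeT 402 mean [0.5331 0.1166] rect c [549.1 119.8] [66.4 91.7] ang 3.5 long axis deg 99.6 box [[513.0, 164.0], [519.0, 72.0], [585.0, 76.0], [579.0, 168.0]]
 dark 485 mean [0.5553 0.1201] rect c [550.3 119.3] [49.5 69.2] ang 2.3 long axis deg 92.5 box [[524.0, 153.0], [527.0, 84.0], [576.0, 86.0], [574.0, 155.0]]
coupT 146 mean [ 0.6584 -0.0094] rect c [662.9  -7.9] [72.  31.2] ang 25.0 long axis deg 33.4 box [[624.0, -9.0], [637.0, -37.0], [702.0, -7.0], [689.0, 21.0]]
 dark 222 mean [0.6556 0.0086] rect c [655.5   8.5] [48.2 24.8] ang 52.7 long axis deg 53.0 box [[631.0, -3.0], [651.0, -18.0], [680.0, 20.0], [660.0, 35.0]]
sleeveT 391 mean [0.4278 0.1433] rect c [427.3 143.2] [53.8 53.8] ang 26.3 long axis deg 164.2 box [[391.0, 155.0], [415.0, 107.0], [463.0, 131.0], [439.0, 179.0]]
 dark 132 mean [0.4272 0.1429] rect c [426.3 142.7] [26.8 26.7] ang 89.9 long axis deg 95.3 box [[413.0, 129.0], [440.0, 129.0], [440.0, 156.0], [413.0, 156.0]]
plugT 282 mean [0.5477 0.0022] rect c [542.5   0.9] [61.3 62.8] ang 89.1 long axis deg 131.0 box [[511.0, -29.0], [573.0, -30.0], [574.0, 31.0], [512.0, 32.0]]
 dark 337 mean [ 5.428e-01 -1.000e-04] rect c [ 5.435e+02 -2.000e-01] [40.8 41.7] ang 89.0 long axis deg 72.4 box [[522.0, -20.0], [564.0, -21.0], [565.0, 20.0], [523.0, 21.0]]
sleeve rim [[0.65801182 0.23872542]]
```

```bash
python3 - <<'E'
from h import *
C=[]
for n in('top','scene'):
    f=np.load(n+'0.npz');W=world(f['d'],f['K'],f['T'])[f['d']>.1];C.append(W)
W=np.vstack(C);W=W[(W[:,0]>.3)&(W[:,0]<1)&(abs(W[:,1])<.5)]
def chk(n,x,y,psi,tcp,part=None):
    a=np.radians(psi);u=np.array([np.cos(a),np.sin(a)]);v=np.array([-u[1],u[0]])
    B=W[W[:,2]>tcp+.075][:,:2]-[x,y];e=np.maximum(abs(B@u)-.094,0);g=np.maximum(abs(B@v)-.0375,0);r=np.hypot(e,g)
    F=W[W[:,2]>tcp+.003];F2=F[:,:2]-[x,y];al=abs(F2@u);ac=abs(F2@v)
    ff=np.hypot(np.maximum(np.maximum(al-.064,.0465-al),0),np.maximum(ac-.012,0));
    print(n,psi,'body clr %.3f finger clr %.3f'%(np.percentile(r,0.0) if len(r)<5 else np.sort(r)[4],np.sort(ff)[4]))
chk('plug',.437,.271,19.4,.006);chk('plugT',.543,0,-1,.012);chk('plugT',.543,0,89,.012)
chk('coup',.658,.121,61.5,.004);chk('coupT',.6555,.0085,-37,.01)
chk('tee',.551,.239,6,.004);chk('teeT',.55,.1195,2.5,.01)
for p in range(-90,90,15): chk('sl',.658,.239,p,.012)
for p in range(-90,90,30): chk('slT',.427,.143,p,.018)
E
```

```text
plug 19.4 body clr 0.002 finger clr 0.021
plugT -1 body clr 0.057 finger clr 0.051
plugT 89 body clr 0.008 finger clr 0.023
coup 61.5 body clr 0.046 finger clr 0.023
coupT -37 body clr 0.000 finger clr 0.032
tee 6 body clr 0.062 finger clr 0.021
teeT 2.5 body clr 0.098 finger clr 0.015
sl -90 body clr 0.015 finger clr 0.027
sl -75 body clr 0.036 finger clr 0.028
sl -60 body clr 0.053 finger clr 0.028
sl -45 body clr 0.045 finger clr 0.029
sl -30 body clr 0.034 finger clr 0.026
sl -15 body clr 0.037 finger clr 0.022
sl 0 body clr 0.029 finger clr 0.020
sl 15 body clr 0.008 finger clr 0.019
sl 30 body clr 0.001 finger clr 0.018
sl 45 body clr 0.001 finger clr 0.019
sl 60 body clr 0.000 finger clr 0.020
sl 75 body clr 0.004 finger clr 0.027
slT -90 body clr 0.112 finger clr 0.034
slT -60 body clr 0.138 finger clr 0.042
slT -30 body clr 0.157 finger clr 0.073
slT 0 body clr 0.155 finger clr 0.050
slT 30 body clr 0.117 finger clr 0.025
slT 60 body clr 0.118 finger clr 0.024
```

```bash
python3 - <<'E'
from h import *
for n in('top','scene'):
    f=np.load(n+'0.npz');G=world(f['d'],f['K'],f['T'])
    for nm,x,y,psi,tcp in[('plug',.437,.271,19.4,.006),('plug',.437,.271,-71,.006),('coupT',.6555,.0085,-37,.01),('coupT',.6555,.0085,-24,.01)]:
        a=np.radians(psi);u=np.array([np.cos(a),np.sin(a)]);v=np.array([-u[1],u[0]])
        B=G[...,:2]-[x,y];r=np.hypot(np.maximum(abs(B@u)-.094,0),np.maximum(abs(B@v)-.0375,0))
        r[(G[...,2]<tcp+.07)|(f['d']<.1)]=9
        i=np.argsort(r.ravel())[:40];print(n,nm,psi,(r<.02).sum(),(r<.005).sum());
        for j in i[:12:3]:print('   px',j%560,j//560,G.reshape(-1,3)[j].round(3),r.ravel()[j].round(3))
E
```

```text
top plug 19.4 102 7
   px 182 209 [0.516 0.339 0.118] 0.003
   px 181 211 [0.512 0.341 0.117] 0.004
   px 182 208 [0.518 0.339 0.118] 0.005
   px 180 209 [0.516 0.343 0.119] 0.006
top plug -71 0 0
   px 155 226 [0.482 0.394 0.11 ] 0.046
   px 154 226 [0.482 0.396 0.111] 0.047
   px 155 225 [0.484 0.393 0.113] 0.047
   px 153 226 [0.482 0.398 0.112] 0.048
top coupT -37 177 63
   px 362 93 [ 0.747 -0.024  0.15 ] 0.0
   px 358 101 [ 0.747 -0.024  0.108] 0.0
   px 361 97 [ 0.746 -0.026  0.131] 0.0
   px 360 99 [ 0.747 -0.026  0.118] 0.0
top coupT -24 161 28
   px 361 96 [ 0.745 -0.024  0.139] 0.001
   px 359 99 [ 0.746 -0.024  0.12 ] 0.002
   px 361 95 [ 0.746 -0.024  0.141] 0.002
   px 361 97 [ 0.746 -0.026  0.131] 0.003
scene plug 19.4 222 41
   px 216 151 [0.514 0.335 0.118] 0.0
   px 216 153 [0.515 0.337 0.112] 0.001
   px 216 152 [0.516 0.337 0.114] 0.002
   px 215 151 [0.515 0.339 0.116] 0.002
scene plug -71 0 0
   px 187 151 [0.483 0.392 0.109] 0.045
   px 184 151 [0.479 0.398 0.108] 0.046
   px 190 151 [0.486 0.386 0.11 ] 0.046
   px 184 150 [0.48  0.399 0.109] 0.047
scene coupT -37 240 58
   px 432 162 [ 0.745 -0.028  0.137] 0.0
   px 433 158 [ 0.746 -0.028  0.146] 0.0
   px 429 173 [ 0.746 -0.028  0.109] 0.0
   px 430 169 [ 0.747 -0.028  0.118] 0.0
scene coupT -24 237 26
   px 431 165 [ 0.744 -0.028  0.13 ] 0.002
   px 430 171 [ 0.745 -0.029  0.115] 0.003
   px 430 170 [ 0.746 -0.028  0.117] 0.003
   px 432 166 [ 0.745 -0.03   0.128] 0.004
```

```bash
cat >> h.py <<'E'
def plan(x,y,z,psi=None):
    from plant import robot
    from scipy.spatial.transform import Rotation as Ro
    s=robot.read_state();R=Ro.from_rotvec(s['orientation']).as_matrix()
    d=R.T@(np.array([x,y,z])-s['tool_pos']);now=np.degrees(np.arctan2(R[1,1],R[0,1]))
    print('t',round(s['t'],1),'pos',np.round(s['tool_pos'],4),'psi',now.round(1),'tilt z',R[:,2].round(3),'q',np.round(s['q'],2),'open',round(s['opening'],4))
    print('slide total units',(d/.25).round(3),' mm',(d*1000).round(0))
    if psi is not None:
        # tool z down: +twist z lowers psi
        R2=np.column_stack([[-np.sin(np.radians(psi)),np.cos(np.radians(psi)),0],[np.cos(np.radians(psi)),np.sin(np.radians(psi)),0],[0,0,-1]])
        w=Ro.from_matrix(R.T@R2).as_rotvec(degrees=True);print('twist total units',(w/60).round(3))
        print('slide after twist',(R2.T@(np.array([x,y,z])-s['tool_pos'])/.25).round(3))
E
python3 - <<'E'
from h import *
f=np.load('top0.npz');G=world(f['d'],f['K'],f['T']);z=G[...,2].copy();z[f['d']<.1]=0
for a,b,c,e in[(.0,.4,.3,.7),(.3,.6,.3,.7),(.3,.65,.0,.35)]:
    m=(G[...,0]>a)&(G[...,0]<b)&(G[...,1]>c)&(G[...,1]<e);print(a,b,c,e,np.percentile(z[m],[99,99.9,100]).round(3))
m=(z>.12)&(G[...,0]<.45);print(G[m].min(0),G[m].max(0))
plan(.437,.271,.15,-71)
E
```

```text
0.0 0.4 0.3 0.7 [0.345 0.355 0.37 ]
0.3 0.6 0.3 0.7 [0.181 0.223 0.24 ]
0.3 0.65 0.0 0.35 [0.051 0.122 0.132]
[ 0.11413812 -0.40470341  0.12005663] [0.44998281 0.69398662 0.36970747]
t 0.1 pos [0.1758 0.5731 0.2177] psi 72.9 tilt z [-0.001 -0.002 -1.   ] q [ 1.19  0.13  1.49  0.    1.52 -0.09] open 0.0932
slide total units [-1.353 -0.848  0.272]  mm [-338. -212.   68.]
twist total units [-1.000e-03  2.000e-03  2.399e+00]
slide after twist [0.594 1.483 0.271]
```

Emit:
{"name": "play_rows", "arguments": {"slide": [[0,0,-0.15],[0,0,-0.15],[0,0,-0.15],[0,0,-0.15],[-0.113,-0.071,0],[-0.113,-0.071,0],[-0.113,-0.071,0],[-0.113,-0.071,0]], "twist": [[0,0,0],[0,0,0],[0,0,0],[0,0,0],[0,0,0],[0,0,0],[0,0,0],[0,0,0]], "fingers": -1, "force": 20}}

```text
t: 0.9
tool_pos: [0.2637, 0.4715, 0.3682]
orientation: [-0.465, -3.107, 0.001]
force: [0.6, 0.4, -0.2]
opening: 0.0927
gripper_force: 0.0
```

Emit:
{"name": "play_rows", "arguments": {"slide": [[-0.113,-0.071,0],[-0.113,-0.071,0],[-0.113,-0.071,0],[-0.113,-0.071,0],[-0.113,-0.071,0],[-0.113,-0.071,0],[-0.113,-0.071,0],[-0.113,-0.071,0]], "twist": [[0,0,0],[0,0,0],[0,0,0],[0,0,0],[0,0,0],[0,0,0],[0,0,0],[0,0,0]]}}

```text
t: 1.7
tool_pos: [0.4382, 0.2693, 0.3682]
orientation: [-0.466, -3.106, 0.001]
force: [0.5, 0.2, -0.9]
opening: 0.0932
gripper_force: 0.0
```

Emit:
{"name": "play_rows", "arguments": {"slide": [[0,0,0],[0,0,0],[0,0,0],[0,0,0],[0,0,0],[0,0,0],[0,0,0],[0,0,0]], "twist": [[0,0,0.133],[0,0,0.133],[0,0,0.133],[0,0,0.133],[0,0,0.133],[0,0,0.133],[0,0,0.133],[0,0,0.133]]}}

```text
t: 2.5
tool_pos: [0.4374, 0.2704, 0.3681]
orientation: [-2.045, -2.384, 0.001]
force: [1.2, 0.8, 0.2]
opening: 0.0931
gripper_force: 0.0
```

Emit:
{"name": "play_rows", "arguments": {"slide": [[0,0,0],[0,0,0],[0,0,0],[0,0,0],[0,0,0],[0,0,0],[0,0,0],[0,0,0]], "twist": [[0,0,0.133],[0,0,0.133],[0,0,0.133],[0,0,0.133],[0,0,0.133],[0,0,0.133],[0,0,0.133],[0,0,0.133]]}}

```text
t: 3.3
tool_pos: [0.4374, 0.2704, 0.3681]
orientation: [2.997, 0.943, -0.001]
force: [0.1, 0.4, -0.1]
opening: 0.0929
gripper_force: 0.0
```

Emit:
{"name": "play_rows", "arguments": {"slide": [[0,0,0],[0,0,0],[0,0,0.145],[0,0,0.145],[0,0,0.145],[0,0,0.145],[0,0,0.145],[0,0,0.1]], "twist": [[0,0,0.133],[0,0,0.133],[0,0,0],[0,0,0],[0,0,0],[0,0,0],[0,0,0],[0,0,0]]}}

```text
t: 4.1
tool_pos: [0.436, 0.2698, 0.159]
orientation: [3.096, 0.526, -0.006]
force: [-0.1, -0.3, 1.4]
opening: 0.0929
gripper_force: 0.0
```

```bash
python3 - <<'E'
from h import *
from plant import cams
p,d=cams.read_camera('wrist');cv2.imwrite('pics/w1.png',p[:,:,::-1]);c=cams.get_calibration('wrist')
np.savez('w1.npz',p=p,d=d,K=[c['fx'],c['fy'],c['cx'],c['cy']],T=c['world_from_camera'])
plan(.437,.271,.008,-71)
E
```

```text
t 4.2 pos [0.4342 0.2688 0.155 ] psi -70.7 tilt z [-0.008 -0.004 -1.   ] q [ 0.45 -0.06  1.8   0.    1.41  1.69] open 0.0932
slide total units [ 0.019 -0.005  0.588]  mm [  5.  -1. 147.]
twist total units [0.001 0.009 0.005]
slide after twist [ 0.013 -0.005  0.588]
```

View pics/w1.png

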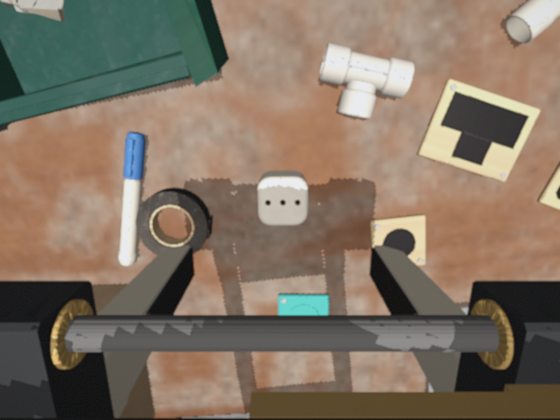

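Wrist view: plug at (283,201), square to the image and between the fingers. Tee at (365,80), tee tile at (480,130), sleeve tile at (400,242). I'll cross-check the plug position.

```bash
python3 - <<'E'
from h import *
f=np.load('w1.npz');p,d,K,T=f['p'],f['d'],f['K'],f['T']
print('plug top',ray([[258,177],[308,177],[307,225],[259,225],[283,202]],K,T,.034).round(3).tolist())
g=p.astype(int);m=((g.max(2)-g.min(2)<40)&(g.min(2)>125)).astype(np.uint8)
def comp(u0,u1,v0,v1,mask,z,n):
    mm=np.zeros_like(mask);mm[v0:v1,u0:u1]=mask[v0:v1,u0:u1]
    k,l,st,ce=cv2.connectedComponentsWithStats(mm);i=1+np.argmax(st[1:,4]);vv,uu=np.nonzero(l==i)
    print(n,st[i],*rect(ray(np.c_[uu,vv],K,T,z)))
comp(240,325,165,240,m,.025,'plug');comp(310,425,35,125,m,.015,'tee')
dk=(g.max(2)<75).astype(np.uint8);comp(435,535,85,170,dk,.006,'teeT')
E
```

```text
plug top [[0.448, 0.295], [0.462, 0.255], [0.422, 0.241], [0.407, 0.281], [0.434, 0.268]]
plug [ 257  176   51   50 2251] [432.9 267.9] [45.4 44.2] 20.5
tee [ 318   35  107   85 5064] [554.5 233.1] [65.7 88.4] 19.3
teeT [ 443   93   84   71 3267] [546.4 120.8] [50.  69.2] 2.2
```

Emit:
{"name": "play_rows", "arguments": {"slide": [[0,0,0.12],[0,0,0.12],[0,0,0.12],[0,0,0.12],[0,0,0.07],[0,0,0.035],[0,0,0],[0,0,0]], "twist": [[0,0,0],[0,0,0],[0,0,0],[0,0,0],[0,0,0],[0,0,0],[0,0,0],[0,0,0]]}}

```text
t: 4.95
tool_pos: [0.4384, 0.2709, 0.0173]
orientation: [-3.097, -0.526, -0.002]
force: [0.1, 0.8, 0.4]
opening: 0.0929
gripper_force: 0.0
```

Emit:
{"name": "play_rows", "arguments": {"slide": [[0,0,0],[0,0,0],[0,0,0],[0,0,0],[0,0,0],[0,0,0],[0,0,0],[0,0,0]], "twist": [[0,0,0],[0,0,0],[0,0,0],[0,0,0],[0,0,0],[0,0,0],[0,0,0],[0,0,0]], "fingers": 1, "force": 20}}

```text
t: 5.75
tool_pos: [0.4376, 0.2705, 0.0161]
orientation: [3.097, 0.527, -0.0]
force: [-0.2, -1.0, 0.3]
opening: 0.0447
gripper_force: 20.0
```

```bash
python3 -c "
from h import *
plan(.543,0,.12,0)"
```

```text
t 5.8 pos [0.4376 0.2705 0.0161] psi -70.7 tilt z [-0. -0. -1.] q [ 0.45  0.1   1.91 -0.    1.13  1.69] open 0.0447
slide total units [ 0.04   1.16  -0.416]  mm [  10.  290. -104.]
twist total units [-0.     0.    -1.178]
slide after twist [-1.082  0.422 -0.416]
```

Emit:
{"name": "play_rows", "arguments": {"slide": [[0,0,-0.1],[0,0,-0.16],[0,0,-0.16],[0,0,0],[0,0,0],[0,0,0],[0,0,0],[0,0,0]], "twist": [[0,0,0],[0,0,0],[0,0,0],[0,0,-0.131],[0,0,-0.131],[0,0,-0.131],[0,0,-0.131],[0,0,-0.131]]}}

```text
t: 6.55
tool_pos: [0.4374, 0.2704, 0.1209]
orientation: [-2.735, -1.545, 0.001]
force: [-0.4, -0.6, -1.9]
opening: 0.0449
gripper_force: 20.0
```

Emit:
{"name": "play_rows", "arguments": {"slide": [[0,0,0],[0,0,0],[0,0,0],[0,0,0],[-0.14,0.055,0],[-0.14,0.055,0],[-0.14,0.055,0],[-0.14,0.055,0]], "twist": [[0,0,-0.131],[0,0,-0.131],[0,0,-0.131],[0,0,-0.131],[0,0,0],[0,0,0],[0,0,0],[0,0,0]]}}

```text
t: 7.35
tool_pos: [0.4929, 0.1293, 0.121]
orientation: [-2.22, -2.223, 0.0]
force: [1.0, 0.2, -1.4]
opening: 0.0448
gripper_force: 20.0
```

Emit:
{"name": "play_rows", "arguments": {"slide": [[-0.14,0.055,0],[-0.14,0.055,0],[-0.14,0.055,0],[-0.1,0.037,0],[0,0,0],[0,0,0],[0,0,0],[0,0,0]], "twist": [[0,0,0],[0,0,0],[0,0,0],[0,0,0],[0,0,0],[0,0,0],[0,0,0],[0,0,0]]}}

```text
t: 8.15
tool_pos: [0.5429, 0.0017, 0.121]
orientation: [-2.219, -2.223, 0.0]
force: [0.8, -0.0, -1.2]
opening: 0.0447
gripper_force: 20.0
```

```bash
python3 - <<'E'
from h import *
from plant import cams
p,d=cams.read_camera('wrist');cv2.imwrite('pics/w2.png',p[:,:,::-1]);c=cams.get_calibration('wrist')
np.savez('w2.npz',p=p,d=d,K=[c['fx'],c['fy'],c['cx'],c['cy']],T=c['world_from_camera'])
plan(.543,0,.023,0)
E
```

```text
t 8.2 pos [0.543  0.0016 0.1211] psi 0.1 tilt z [-0.  0. -1.] q [-0.09  0.05  1.76  0.    1.34 -0.09] open 0.0447
slide total units [-0.006  0.     0.392]  mm [-2.  0. 98.]
twist total units [-0.    -0.     0.002]
slide after twist [-0.006 -0.     0.392]
```

View pics/w2.png

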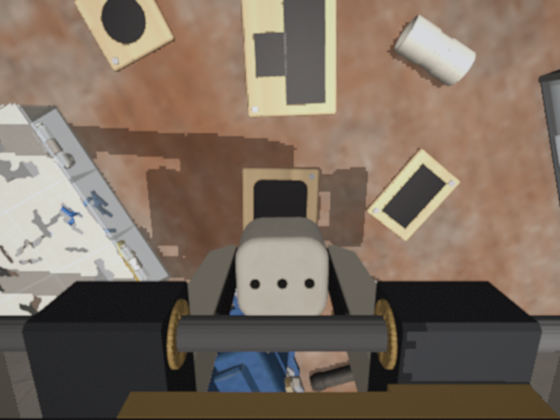

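Plug held at (282,270), squarely over its tile (281,195), so I lower and release.

Emit:
{"name": "play_rows", "arguments": {"slide": [[-0.006,0,0.1],[0,0,0.1],[0,0,0.1],[0,0,0.06],[0,0,0.02],[0,0,0.008],[0,0,0],[0,0,0]], "twist": [[0,0,0],[0,0,0],[0,0,0],[0,0,0],[0,0,0],[0,0,0],[0,0,0],[0,0,0]]}}

```text
t: 9.0
tool_pos: [0.5444, -0.001, 0.0255]
orientation: [2.219, 2.221, 0.002]
force: [-0.1, -0.1, -1.0]
opening: 0.0445
gripper_force: 20.0
```

Emit:
{"name": "play_rows", "arguments": {"slide": [[0,0,0],[0,0,0],[0,0,0],[0,0,0],[0,0,0],[0,0,0],[0,0,-0.03],[0,0,-0.1]], "twist": [[0,0,0],[0,0,0],[0,0,0],[0,0,0],[0,0,0],[0,0,0],[0,0,0],[0,0,0]], "fingers": -1}}

```text
t: 9.8
tool_pos: [0.5409, -0.0007, 0.0546]
orientation: [-2.218, -2.219, 0.005]
force: [0.4, 0.8, 0.5]
opening: 0.0927
gripper_force: 0.0
```

Emit:
{"name": "play_rows", "arguments": {"slide": [[0,0,-0.15],[0,0,-0.15],[0,0,0],[0,0,0],[0,0,0],[0,0,0],[0,0,0],[0,0,0]], "twist": [[0,0,0],[0,0,0],[0,0,0],[0,0,0],[0,0,0],[0,0,0],[0,0,0],[0,0,0]]}}

```text
t: 10.6
tool_pos: [0.5427, -0.0009, 0.1307]
orientation: [-2.22, -2.221, 0.002]
force: [-0.4, 0.2, -0.5]
opening: 0.0932
gripper_force: 0.0
```

```bash
python3 - <<'E'
from h import *
plan(.551,.238,.13,6)
f=np.load('w2.npz');p,d,K,T=f['p'],f['d'],f['K'],f['T']
g=p.astype(int)
def comp(u0,u1,v0,v1,mask,z,n):
    mask=mask.astype(np.uint8);mm=np.zeros_like(mask);mm[v0:v1,u0:u1]=mask[v0:v1,u0:u1]
    k,l,st,ce=cv2.connectedComponentsWithStats(mm);i=1+np.argmax(st[1:,4]);vv,uu=np.nonzero(l==i)
    print(n,st[i],*rect(ray(np.c_[uu,vv],K,T,z)))
comp(370,455,150,235,g.max(2)<90,.006,'coupT');comp(385,480,10,90,(g.max(2)-g.min(2)<40)&(g.min(2)>125),.0135,'coup')
comp(100,150,0,50,g.max(2)<90,.006,'slT')
comp(253,310,175,215,g.max(2)<90,.006,'plugT part')
E
```

```text
t 10.6 pos [ 0.5427 -0.0009  0.1307] psi 0.0 tilt z [-0.002  0.    -1.   ] q [-0.1   0.04  1.75 -0.    1.36 -0.1 ] open 0.0932
slide total units [0.955 0.034 0.003]  mm [239.   8.   1.]
twist total units [-0.002 -0.    -0.099]
slide after twist [0.947 0.133 0.003]
coupT [ 383  165   62   62 1739] [654.8   8.8] [49.1 26.1] 52.7
coup [ 396   15   80   69 2885] [657.4 121.4] [26.3 58.1] 60.6
slT [ 102    0   43   43 1515] [426.4 141.6] [31.1 27.9] 0.1
plugT part [ 254  180   53   35 1803] [542.2   8. ] [44.4 29.6] 0.2
```

Emit:
{"name": "play_rows", "arguments": {"slide": [[0.136,0.005,0],[0.136,0.005,0],[0.136,0.005,0],[0.136,0.005,0],[0.136,0.005,0],[0.136,0.005,0],[0.136,0.005,0],[0,0,0]], "twist": [[0,0,0],[0,0,0],[0,0,0],[0,0,0],[0,0,0],[0,0,0],[0,0,0],[0,0,-0.1]]}}

```text
t: 11.4
tool_pos: [0.5513, 0.241, 0.1312]
orientation: [-2.097, -2.338, -0.001]
force: [0.3, -0.5, 0.5]
opening: 0.0934
gripper_force: 0.0
```

Emit:
{"name": "play_rows", "arguments": {"slide": [[0,0,0],[0,0,0],[0,0,0],[0,0,0],[0,0,0],[0,0,0],[0,0,0],[0,0,0]], "twist": [[0,0,0],[0,0,0],[0,0,0],[0,0,0],[0,0,0],[0,0,0],[0,0,0],[0,0,0]]}}

```text
t: 12.2
tool_pos: [0.5519, 0.237, 0.1317]
orientation: [2.102, 2.335, 0.0]
force: [-0.3, -0.2, 0.3]
opening: 0.0929
gripper_force: 0.0
```

```bash
python3 - <<'E'
from h import *
from plant import cams
p,d=cams.read_camera('wrist');cv2.imwrite('pics/w3.png',p[:,:,::-1]);c=cams.get_calibration('wrist')
np.savez('w3.npz',p=p,d=d,K=[c['fx'],c['fy'],c['cx'],c['cy']],T=c['world_from_camera'])
plan(.551,.238,.006,6)
E
```

```text
t 12.2 pos [0.5519 0.2371 0.1317] psi 6.0 tilt z [ 0.  0. -1.] q [ 0.32  0.19  1.59 -0.    1.37  0.22] open 0.0927
slide total units [ 0.004 -0.003  0.503]  mm [  1.  -1. 126.]
twist total units [ 0.    -0.     0.001]
slide after twist [ 0.004 -0.003  0.503]
```

View pics/w3.png

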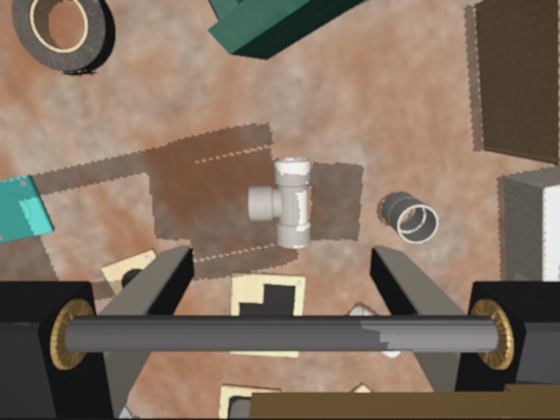

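Tee at (280,203), centred and aligned between the fingers. I lower and grip.

Emit:
{"name": "play_rows", "arguments": {"slide": [[0,0,0.1],[0,0,0.12],[0,0,0.12],[0,0,0.1],[0,0,0.05],[0,0,0.015],[0,0,0],[0,0,0]], "twist": [[0,0,0],[0,0,0],[0,0,0],[0,0,0],[0,0,0],[0,0,0],[0,0,0],[0,0,0]]}}

```text
t: 13.05
tool_pos: [0.5531, 0.2375, 0.007]
orientation: [2.101, 2.334, 0.003]
force: [-0.4, -0.3, -0.1]
opening: 0.0927
gripper_force: 0.0
```

Emit:
{"name": "play_rows", "arguments": {"slide": [[0,0,0],[0,0,0],[0,0,0],[0,0,0],[0,0,0],[0,0,0],[0,0,-0.05],[0,0,-0.15]], "twist": [[0,0,0],[0,0,0],[0,0,0],[0,0,0],[0,0,0],[0,0,0],[0,0,0],[0,0,0]], "fingers": 1, "force": 20}}

```text
t: 13.85
tool_pos: [0.5484, 0.2359, 0.0521]
orientation: [-2.099, -2.332, 0.011]
force: [0.1, 0.6, -0.5]
opening: 0.0507
gripper_force: 20.0
```

Emit:
{"name": "play_rows", "arguments": {"slide": [[0,0,-0.1],[0,0,0],[0,0,0],[0,0,0],[0,0,0],[0,0,0],[0,0,0],[0,0,0]], "twist": [[0,0,0.055],[0,0,0],[0,0,0],[0,0,0],[0,0,0],[0,0,0],[0,0,0],[0,0,0]]}}

```text
t: 14.65
tool_pos: [0.5516, 0.237, 0.0799]
orientation: [-2.167, -2.274, 0.001]
force: [-0.1, 0.3, -0.4]
opening: 0.0511
gripper_force: 20.0
```

```bash
python3 -c "
from h import *
plan(.549,.1198,.0135,2.5)"
```

```text
t 14.7 pos [0.5516 0.237  0.0799] psi 2.7 tilt z [-0.001 -0.    -1.   ] q [ 0.32  0.24  1.63 -0.    1.28  0.27] open 0.0511
slide total units [-0.468 -0.033  0.266]  mm [-117.   -8.   66.]
twist total units [-0.001  0.     0.004]
slide after twist [-0.468 -0.031  0.266]
```

Emit:
{"name": "play_rows", "arguments": {"slide": [[-0.117,-0.008,0],[-0.117,-0.008,0],[-0.117,-0.008,0],[-0.117,-0.008,0],[0,0,0],[0,0,0],[0,0,0],[0,0,0]], "twist": [[0,0,0],[0,0,0],[0,0,0],[0,0,0],[0,0,0],[0,0,0],[0,0,0],[0,0,0]]}}

```text
t: 15.45
tool_pos: [0.5495, 0.1208, 0.0804]
orientation: [-2.166, -2.275, -0.0]
force: [-0.5, -0.1, -0.1]
opening: 0.0509
gripper_force: 20.0
```

Emit:
{"name": "play_rows", "arguments": {"slide": [[0,0,0.08],[0,0,0.08],[0,0,0.06],[0,0,0.03],[0,0,0.016],[0,0,0],[0,0,0],[0,0,0]], "twist": [[0,0,0],[0,0,0],[0,0,0],[0,0,0],[0,0,0],[0,0,0],[0,0,0],[0,0,0]]}}

```text
t: 16.25
tool_pos: [0.5503, 0.12, 0.0149]
orientation: [2.167, 2.273, 0.002]
force: [0.7, 0.2, -0.1]
opening: 0.0507
gripper_force: 20.0
```

```bash
python3 -c "
from h import *
plan(.549,.1198,.012,2.5)"
```

```text
t 16.2 pos [0.5503 0.12   0.0149] psi 2.7 tilt z [ 0.002  0.    -1.   ] q [0.12 0.22 1.77 0.   1.14 0.08] open 0.0507
slide total units [-0.    -0.005  0.011]  mm [-0. -1.  3.]
twist total units [ 0.002 -0.     0.004]
slide after twist [-0.    -0.005  0.011]
```

Emit:
{"name": "play_rows", "arguments": {"slide": [[0,0,0.006],[0,0,0],[0,0,0],[0,0,0],[0,0,0],[0,0,0],[0,0,0],[0,0,0]], "twist": [[0,0,0],[0,0,0],[0,0,0],[0,0,0],[0,0,0],[0,0,0],[0,0,0],[0,0,0]]}}

```text
t: 17.05
tool_pos: [0.5494, 0.1198, 0.0124]
orientation: [-2.168, -2.274, 0.0]
force: [0.0, -0.2, 0.1]
opening: 0.0511
gripper_force: 20.0
```

Emit:
{"name": "play_rows", "arguments": {"slide": [[0,0,0],[0,0,0],[0,0,0],[0,0,0],[0,0,0],[0,0,0],[0,0,-0.03],[0,0,-0.12]], "twist": [[0,0,0],[0,0,0],[0,0,0],[0,0,0],[0,0,0],[0,0,0],[0,0,0],[0,0,0]], "fingers": -1}}

```text
t: 17.85
tool_pos: [0.5464, 0.1194, 0.0471]
orientation: [-2.165, -2.271, 0.008]
force: [0.5, -0.1, 0.6]
opening: 0.0928
gripper_force: 0.0
```

Emit:
{"name": "play_rows", "arguments": {"slide": [[0,0,-0.15],[0,0,-0.15],[0,0,-0.1],[0,0,0],[0,0,0],[0,0,0],[0,0,0],[0,0,0]], "twist": [[0,0,0],[0,0,0],[0,0,0],[0,0,0.13],[0,0,0.13],[0,0,0.13],[0,0,0.13],[0,0,0.13]]}}

```text
t: 18.65
tool_pos: [0.5496, 0.1198, 0.1506]
orientation: [2.806, 1.412, 0.001]
force: [0.1, 0.4, -0.5]
opening: 0.0931
gripper_force: 0.0
```

Emit:
{"name": "play_rows", "arguments": {"slide": [[0,0,0],[0,0,0],[0,0,0],[0,0,0],[0,0,0],[0,0,0],[0,0,0],[0,0,0]], "twist": [[0,0,0.13],[0,0,0.13],[0,0,0.13],[0,0,0],[0,0,0],[0,0,0],[0,0,0],[0,0,0]]}}

```text
t: 19.45
tool_pos: [0.5495, 0.1198, 0.1499]
orientation: [3.032, 0.824, -0.0]
force: [-0.6, -0.1, -0.7]
opening: 0.0933
gripper_force: 0.0
```

```bash
python3 -c "
from h import *
plan(.658,.239,.155,-60)"
```

```text
t 19.4 pos [0.5495 0.1198 0.1499] psi -59.6 tilt z [-0. -0. -1.] q [ 0.12  0.07  1.68 -0.    1.39  1.16] open 0.0933
slide total units [ 0.616 -0.191 -0.02 ]  mm [154. -48.  -5.]
twist total units [0.    0.    0.007]
slide after twist [ 0.614 -0.196 -0.02 ]
```

Emit:
{"name": "play_rows", "arguments": {"slide": [[0.123,-0.038,0],[0.123,-0.038,0],[0.123,-0.038,0],[0.123,-0.038,0],[0.123,-0.038,0],[0,0,0],[0,0,0],[0,0,0]], "twist": [[0,0,0],[0,0,0],[0,0,0],[0,0,0],[0,0,0],[0,0,0],[0,0,0],[0,0,0]]}}

```text
t: 20.25
tool_pos: [0.6578, 0.2378, 0.1498]
orientation: [3.032, 0.822, -0.001]
force: [0.8, 0.3, 0.2]
opening: 0.0928
gripper_force: 0.0
```

```bash
python3 - <<'E'
from h import *
from plant import cams
p,d=cams.read_camera('wrist');cv2.imwrite('pics/w4.png',p[:,:,::-1]);c=cams.get_calibration('wrist')
np.savez('w4.npz',p=p,d=d,K=[c['fx'],c['fy'],c['cx'],c['cy']],T=c['world_from_camera'])
plan(.658,.239,.014,-60)
E
```

```text
t 20.3 pos [0.6578 0.2377 0.1501] psi -59.7 tilt z [-0. -0. -1.] q [ 0.27  0.43  1.25 -0.    1.45  1.32] open 0.0929
slide total units [ 0.003 -0.004  0.544]  mm [  1.  -1. 136.]
twist total units [0.    0.    0.005]
slide after twist [ 0.003 -0.004  0.544]
```

View pics/w4.png

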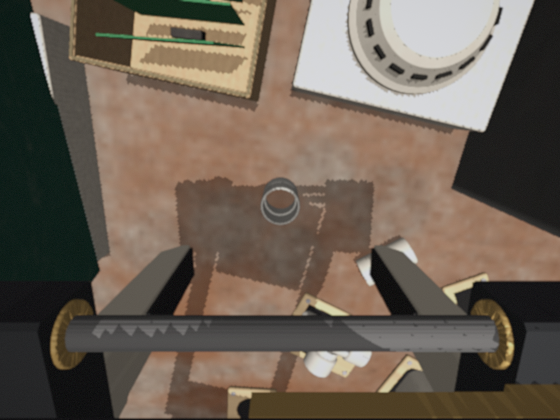

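Sleeve rim at (280,204), centred between the fingers. The coupler at (388,260) is clear of the finger path.

Emit:
{"name": "play_rows", "arguments": {"slide": [[0,0,0.1],[0,0,0.13],[0,0,0.13],[0,0,0.11],[0,0,0.055],[0,0,0.02],[0,0,0],[0,0,0]], "twist": [[0,0,0],[0,0,0],[0,0,0],[0,0,0],[0,0,0],[0,0,0],[0,0,0],[0,0,0]]}}

```text
t: 21.1
tool_pos: [0.6595, 0.2387, 0.0159]
orientation: [-3.032, -0.822, -0.005]
force: [0.1, 0.2, 0.7]
opening: 0.0931
gripper_force: 0.0
```

Emit:
{"name": "play_rows", "arguments": {"slide": [[0,0,0],[0,0,0],[0,0,0],[0,0,0],[0,0,0],[0,0,0],[0,0,0],[0,0,0]], "twist": [[0,0,0],[0,0,0],[0,0,0],[0,0,0],[0,0,0],[0,0,0],[0,0,0],[0,0,0]], "fingers": 1, "force": 20}}

```text
t: 21.9
tool_pos: [0.6581, 0.2385, 0.0136]
orientation: [3.032, 0.822, -0.0]
force: [-0.1, -0.6, -0.0]
opening: 0.0337
gripper_force: 0.1
```

```bash
python3 -c "
from h import *
plan(.427,.1428,.13,-60)"
```

```text
t 21.9 pos [0.6581 0.2385 0.0136] psi -59.7 tilt z [-0. -0. -1.] q [ 0.27  0.56  1.35 -0.    1.24  1.32] open 0.0337
slide total units [-0.991 -0.137 -0.466]  mm [-248.  -34. -116.]
twist total units [-0.     0.     0.006]
slide after twist [-0.992 -0.131 -0.466]
```

Emit:
{"name": "play_rows", "arguments": {"slide": [[0,0,0],[0,0,0],[0,0,0],[0,0,0],[0,0,-0.06],[0,0,-0.15],[0,0,-0.15],[0,0,-0.106]], "twist": [[0,0,0],[0,0,0],[0,0,0],[0,0,0],[0,0,0],[0,0,0],[0,0,0],[0,0,0]]}}

```text
t: 22.7
tool_pos: [0.6594, 0.2389, 0.1348]
orientation: [-3.032, -0.822, -0.006]
force: [0.9, 0.5, -0.2]
opening: 0.0316
gripper_force: 20.0
```

Emit:
{"name": "play_rows", "arguments": {"slide": [[-0.124,-0.017,0],[-0.124,-0.017,0],[-0.124,-0.017,0],[-0.124,-0.017,0],[-0.124,-0.017,0],[-0.124,-0.017,0],[-0.124,-0.017,0],[-0.124,-0.017,0]], "twist": [[0,0,0],[0,0,0],[0,0,0],[0,0,0],[0,0,0],[0,0,0],[0,0,0],[0,0,0]]}}

```text
t: 23.5
tool_pos: [0.4262, 0.1422, 0.1313]
orientation: [3.032, 0.822, 0.003]
force: [-0.3, -0.0, 0.2]
opening: 0.0318
gripper_force: 20.0
```

Emit:
{"name": "play_rows", "arguments": {"slide": [[0,0,0],[0,0,0],[0,0,0],[0,0,0],[0,0,0],[0,0,0],[0,0,0],[0,0,0]], "twist": [[0,0,0],[0,0,0],[0,0,0],[0,0,0],[0,0,0],[0,0,0],[0,0,0],[0,0,0]]}}

```text
t: 24.3
tool_pos: [0.427, 0.1426, 0.13]
orientation: [-3.032, -0.822, 0.001]
force: [0.2, 1.2, -0.8]
opening: 0.0321
gripper_force: 20.0
```

```bash
python3 - <<'E'
from h import *
from plant import cams
p,d=cams.read_camera('wrist');cv2.imwrite('pics/w5.png',p[:,:,::-1]);c=cams.get_calibration('wrist')
np.savez('w5.npz',p=p,d=d,K=[c['fx'],c['fy'],c['cx'],c['cy']],T=c['world_from_camera'])
plan(.427,.1428,.0205,-60)
E
```

```text
t 24.4 pos [0.427  0.1426 0.13  ] psi -59.7 tilt z [-0. -0. -1.] q [ 0.21 -0.23  2.    0.    1.37  1.25] open 0.0318
slide total units [ 0.001 -0.001  0.438]  mm [  0.  -0. 110.]
twist total units [-0.     0.     0.006]
slide after twist [ 0.001 -0.001  0.438]
```

View pics/w5.png

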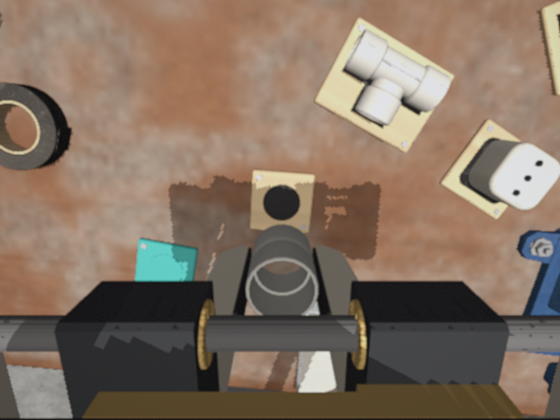

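Sleeve held upright at (282,275) over the circle (281,202). Tee and plug are on their tiles. I lower and release.

Emit:
{"name": "play_rows", "arguments": {"slide": [[0,0,0.1],[0,0,0.12],[0,0,0.12],[0,0,0.06],[0,0,0.025],[0,0,0.014],[0,0,0],[0,0,0]], "twist": [[0,0,0],[0,0,0],[0,0,0],[0,0,0],[0,0,0],[0,0,0],[0,0,0],[0,0,0]]}}

```text
t: 25.15
tool_pos: [0.4279, 0.1428, 0.0215]
orientation: [3.032, 0.822, 0.003]
force: [-0.4, -0.4, -0.4]
opening: 0.032
gripper_force: 20.0
```

Emit:
{"name": "play_rows", "arguments": {"slide": [[0,0,0],[0,0,0],[0,0,0],[0,0,0],[0,0,0],[0,0,0],[0,0,0],[0,0,0]], "twist": [[0,0,0],[0,0,0],[0,0,0],[0,0,0],[0,0,0],[0,0,0],[0,0,0],[0,0,0]]}}

```text
t: 25.95
tool_pos: [0.4269, 0.1426, 0.0203]
orientation: [-3.032, -0.822, 0.0]
force: [-0.5, -0.1, -0.4]
opening: 0.0319
gripper_force: 20.0
```

Emit:
{"name": "play_rows", "arguments": {"slide": [[0,0,0],[0,0,0],[0,0,0],[0,0,0],[0,0,0],[0,0,0],[0,0,-0.05],[0,0,-0.12]], "twist": [[0,0,0],[0,0,0],[0,0,0],[0,0,0],[0,0,0],[0,0,0],[0,0,0],[0,0,0]], "fingers": -1}}

```text
t: 26.75
tool_pos: [0.4246, 0.142, 0.0615]
orientation: [-3.032, -0.822, 0.008]
force: [0.5, 0.4, -0.0]
opening: 0.0902
gripper_force: 0.0
```

Emit:
{"name": "play_rows", "arguments": {"slide": [[0,0,-0.15],[0,0,-0.15],[0,0,-0.1],[0,0,0],[0,0,0],[0,0,0],[0,0,0],[0,0,0]], "twist": [[0,0,0],[0,0,0],[0,0,0],[0,0,-0.135],[0,0,-0.135],[0,0,-0.135],[0,0,-0.135],[0,0,-0.135]]}}

```text
t: 27.55
tool_pos: [0.4271, 0.1426, 0.164]
orientation: [2.555, 1.828, 0.001]
force: [0.5, -0.0, -0.6]
opening: 0.0929
gripper_force: 0.0
```

Emit:
{"name": "play_rows", "arguments": {"slide": [[0,0,0],[0,0,0],[0,0,0],[0,0,0],[0,0,0],[0,0,0],[0,0,0],[0,0,0]], "twist": [[0,0,-0.135],[0,0,-0.135],[0,0,-0.135],[0,0,-0.135],[0,0,-0.135],[0,0,-0.135],[0,0,-0.135],[0,0,-0.135]]}}

```text
t: 28.35
tool_pos: [0.4271, 0.1426, 0.164]
orientation: [1.177, 2.912, 0.001]
force: [0.2, -0.7, -0.5]
opening: 0.0928
gripper_force: 0.0
```

```bash
python3 -c "
from h import *
plan(.658,.121,.155,61.5)"
```

```text
t 28.4 pos [0.4271 0.1426 0.164 ] psi 46.0 tilt z [ 0.001  0.    -1.   ] q [ 0.21 -0.26  1.96  0.    1.44 -0.59] open 0.0928
slide total units [-0.724  0.58   0.037]  mm [-181.  145.    9.]
twist total units [ 0.001  0.001 -0.259]
slide after twist [-0.853  0.365  0.036]
```

Emit:
{"name": "play_rows", "arguments": {"slide": [[0,0,0],[0,0,0],[-0.142,0.061,0],[-0.142,0.061,0],[-0.142,0.061,0],[-0.142,0.061,0],[-0.142,0.061,0],[-0.142,0.061,0]], "twist": [[0,0,-0.13],[0,0,-0.13],[0,0,0],[0,0,0],[0,0,0],[0,0,0],[0,0,0],[0,0,0]]}}

```text
t: 29.15
tool_pos: [0.6593, 0.1201, 0.1639]
orientation: [0.78, 3.043, 0.0]
force: [-0.3, -0.3, 0.0]
opening: 0.0931
gripper_force: 0.0
```

Emit:
{"name": "play_rows", "arguments": {"slide": [[0,0,0],[0,0,0],[0,0,0],[0,0,0],[0,0,0],[0,0,0],[0,0,0],[0,0,0]], "twist": [[0,-0.125,0],[0,-0.125,0],[0,0,0],[0,0,0],[0,0,0],[0,0,0],[0,0,0],[0,0,0]]}}

```text
t: 29.95
tool_pos: [0.6584, 0.1199, 0.1637]
orientation: [0.718, 2.795, -0.094]
force: [0.0, -0.2, -0.6]
opening: 0.0932
gripper_force: 0.0
```

```bash
python3 - <<'E'
from h import *
from plant import cams
p,d=cams.read_camera('wrist');cv2.imwrite('pics/w6.png',p[:,:,::-1]);c=cams.get_calibration('wrist')
np.savez('w6.npz',p=p,d=d,K=[c['fx'],c['fy'],c['cx'],c['cy']],T=c['world_from_camera'])
K=[c['fx'],c['fy'],c['cx'],c['cy']];T=c['world_from_camera']
plan(.6535,.1235,.006)
g=p.astype(int);m=((g.max(2)-g.min(2)<40)&(g.min(2)>120)).astype(np.uint8);m[330:]=0
k,l,st,ce=cv2.connectedComponentsWithStats(m)
for i in range(1,k):
    if 1500<st[i,4]<9000:
        vv,uu=np.nonzero(l==i);print(st[i],*rect(ray(np.c_[uu,vv],K,T,.0135)))
E
```

```text
t 30.0 pos [0.6581 0.1199 0.1634] psi 61.2 tilt z [ 0.227 -0.124 -0.966] q [ 0.2   0.16  1.58 -0.18  1.2  -0.82] open 0.0932
slide total units [0.185 0.003 0.602]  mm [ 46.   1. 151.]
[ 171    0   98   90 4495] [546.5 117.9] [50.7 79.8] 2.9
[  36   81   73   69 3135] [541.  -19.4] [54.5 50.2] 1.4
[ 265  118   31   65 1745] [656.2 120.2] [26.6 60.9] 59.8
[ 240  234   73   81 2975] [784.3  43.2] [ 85.9 118.1] 61.2
```

View pics/w6.png

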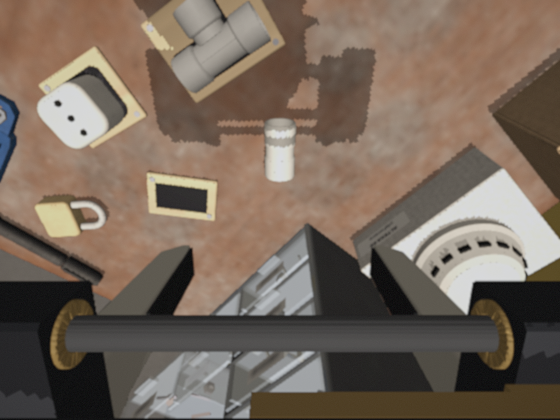

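Coupler at (280,150), aligned with the tool and centred between the fingers. The empty tile is at (183,195). I go down vertically with the 15° lean.

Emit:
{"name": "play_rows", "arguments": {"slide": [[0.03,0,0.1],[0.04,0,0.13],[0.04,0,0.13],[0.035,0,0.12],[0.02,0,0.07],[0.015,0.003,0.04],[0.005,0,0.012],[0,0,0]], "twist": [[0,0,0],[0,0,0],[0,0,0],[0,0,0],[0,0,0],[0,0,0],[0,0,0],[0,0,0]]}}

```text
t: 30.8
tool_pos: [0.6534, 0.1238, 0.006]
orientation: [0.717, 2.796, -0.094]
force: [0.7, 0.1, -0.0]
opening: 0.093
gripper_force: 0.0
```

Emit:
{"name": "play_rows", "arguments": {"slide": [[0,0,0],[0,0,0],[0,0,0],[0,0,0],[0,0,0],[0,0,0],[0,0,0],[0,0,0]], "twist": [[0,0,0],[0,0,0],[0,0,0],[0,0,0],[0,0,0],[0,0,0],[0,0,0],[0,0,0]], "fingers": 1, "force": 25}}

```text
t: 31.6
tool_pos: [0.653, 0.1237, 0.0055]
orientation: [0.717, 2.796, -0.094]
force: [-0.5, -0.5, -0.8]
opening: 0.0335
gripper_force: 0.0
```

Emit:
{"name": "play_rows", "arguments": {"slide": [[0,0,0],[0,0,0],[0,0,0],[0,0,0],[0,0,0],[0,0,0],[0,0,0],[0,0,0]], "twist": [[0,0,0],[0,0,0],[0,0,0],[0,0,0],[0,0,0],[0,0,0],[0,0,0],[0,0,0]]}}

```text
t: 32.4
tool_pos: [0.653, 0.1237, 0.0055]
orientation: [0.717, 2.796, -0.094]
force: [0.6, -0.9, -0.6]
opening: 0.0261
gripper_force: 25.0
```

```bash
python3 -c "
from h import *
plan(.62,.05,.11)"
```

```text
t 32.4 pos [0.653  0.1237 0.0055] psi 61.2 tilt z [ 0.227 -0.125 -0.966] q [ 0.21  0.33  1.69 -0.21  0.93 -0.75] open 0.0261
slide total units [-0.133 -0.322 -0.397]  mm [-33. -81. -99.]
```

Emit:
{"name": "play_rows", "arguments": {"slide": [[-0.027,0,-0.1],[-0.027,0,-0.1],[-0.027,0,-0.1],[-0.027,0,-0.1],[0.043,-0.122,-0.012],[0.043,-0.122,-0.012],[0.043,-0.122,-0.012],[0,0,0]], "twist": [[0,0,0],[0,0,0],[0,0,0],[0,0,0],[0,0,0],[0,0,0],[0,0,0],[0,0,0]]}}

```text
t: 33.2
tool_pos: [0.5766, 0.0575, 0.1081]
orientation: [0.719, 2.798, -0.097]
force: [-0.4, 0.5, -0.1]
opening: 0.0268
gripper_force: 25.0
```

Emit:
{"name": "play_rows", "arguments": {"slide": [[0,0,0],[0,0,0],[0,0,0],[0,0,0],[0,0,0],[0,0,0],[0,0,0],[0,0,0]], "twist": [[-0.034,0,-0.127],[-0.034,0,-0.127],[-0.034,0,-0.127],[-0.034,0,-0.127],[-0.034,0,-0.127],[-0.034,0,-0.127],[0,0,0],[0,0,0]]}}

```text
t: 34.0
tool_pos: [0.5802, 0.0592, 0.1096]
orientation: [-0.457, 2.846, 0.06]
force: [0.1, 0.6, -0.9]
opening: 0.0267
gripper_force: 25.0
```

```bash
python3 -c "
from h import *
plan(.652,.0047,.09)"
```

```text
t 34.0 pos [0.5802 0.0592 0.1096] psi 108.3 tilt z [ 0.246  0.081 -0.966] q [-0.05 -0.08  1.93  0.11  1.05 -1.98] open 0.0267
slide total units [-0.177 -0.297  0.129]  mm [-44. -74.  32.]
```

Emit:
{"name": "play_rows", "arguments": {"slide": [[0,0,0],[0,0,0],[0,0,0],[0,0,0],[0,0,0],[0,0,0],[0,0,0],[0,0,0]], "twist": [[-0.034,0,-0.127],[-0.034,0,-0.127],[-0.034,0,-0.127],[-0.034,0,-0.127],[0,0,0],[0,0,0],[0,0,0],[0,0,0]]}}

```text
t: 34.8
tool_pos: [0.5797, 0.0599, 0.1095]
orientation: [-1.229, 2.627, 0.161]
force: [0.2, 0.2, -0.3]
opening: 0.0266
gripper_force: 25.0
```

```bash
python3 -c "
from h import *
plan(.652,.0047,.07)"
```

```text
t 34.8 pos [0.5797 0.0599 0.1095] psi 140.1 tilt z [ 0.166  0.198 -0.966] q [-0.13  0.    1.85  0.24  1.16 -2.66] open 0.0266
slide total units [ 0.025 -0.364  0.157]  mm [  6. -91.  39.]
```

Joint 6 sits right at its limit, so I'll back off, set the coupler down on free desk and regrip it with the gripper turned half round.

Emit:
{"name": "play_rows", "arguments": {"slide": [[0,0,0],[0,0,0],[0,0,0],[0,0,0],[0,0,0],[0,0,0],[0,0,0],[0,0,0]], "twist": [[0.034,0,0.127],[0.034,0,0.127],[0.034,0,0.127],[0.034,0,0.127],[0.034,0,0.127],[0,0,0],[0,0,0],[0,0,0]]}}

```text
t: 35.6
tool_pos: [0.5799, 0.0595, 0.1095]
orientation: [-0.273, 2.868, 0.035]
force: [0.6, -0.4, 0.4]
opening: 0.0266
gripper_force: 25.0
```

```bash
python3 -c "
from h import *
plan(.63,.12,.05);plan(.63,.12,.0065)"
```

```text
t 35.6 pos [0.5799 0.0595 0.1095] psi 100.9 tilt z [ 0.254  0.048 -0.966] q [-0.02 -0.09  1.94  0.06  1.04 -1.81] open 0.0266
slide total units [-0.173  0.2    0.293]  mm [-43.  50.  73.]
t 35.6 pos [0.5799 0.0595 0.1095] psi 100.9 tilt z [ 0.254  0.048 -0.966] q [-0.02 -0.09  1.94  0.06  1.04 -1.81] open 0.0266
slide total units [-0.128  0.2    0.461]  mm [-32.  50. 115.]
```

Emit:
{"name": "play_rows", "arguments": {"slide": [[-0.078,0.067,0.02],[-0.078,0.067,0.02],[-0.078,0.067,0.02],[0,0,0],[0.027,0,0.1],[0.027,0,0.1],[0.021,0,0.08],[0.013,0,0.05]], "twist": [[0,0,0],[0,0,0],[0,0,0],[0,0,0],[0,0,0],[0,0,0],[0,0,0],[0,0,0]]}}

```text
t: 36.4
tool_pos: [0.6283, 0.1191, 0.0223]
orientation: [-0.27, 2.871, 0.035]
force: [0.4, 0.2, -0.1]
opening: 0.0263
gripper_force: 25.0
```

Emit:
{"name": "play_rows", "arguments": {"slide": [[0.013,0,0.05],[0.004,0,0.015],[0,0,0],[0,0,0],[0,0,0],[0,0,0],[0,0,0],[0,0,0]], "twist": [[0,0,0],[0,0,0],[0,0,0],[0,0,0],[0,0,0],[0,0,0],[0,0,0],[0,0,0]]}}

```text
t: 37.2
tool_pos: [0.6303, 0.1202, 0.0082]
orientation: [-0.268, 2.868, 0.035]
force: [-0.9, 0.0, -0.5]
opening: 0.0268
gripper_force: 25.0
```

```bash
python3 -c "
from h import *
plan(.63,.12,.006)"
```

```text
t 37.2 pos [0.6303 0.1202 0.0082] psi 100.7 tilt z [ 0.255  0.048 -0.966] q [ 0.09  0.21  1.83  0.03  0.84 -1.68] open 0.0268
slide total units [ 0.003 -0.     0.008]  mm [ 1. -0.  2.]
```

Emit:
{"name": "play_rows", "arguments": {"slide": [[0,0,0.005],[0,0,0],[0,0,0],[0,0,0],[0,0,0],[0,0,0],[0,0,0],[0,0,0]], "twist": [[0,0,0],[0,0,0],[0,0,0],[0,0,0],[0,0,0],[0,0,0],[0,0,0],[0,0,0]], "fingers": -1}}

```text
t: 38.0
tool_pos: [0.6304, 0.1202, 0.0067]
orientation: [-0.268, 2.868, 0.035]
force: [0.5, 0.2, -0.8]
opening: 0.0858
gripper_force: 0.0
```

Emit:
{"name": "play_rows", "arguments": {"slide": [[0,0,-0.1],[0,0,-0.1],[0,0,-0.1],[0,0,-0.1],[0,0,0],[0,0,0],[0,0,0],[0,0,0]], "twist": [[0,0,0],[0,0,0],[0,0,0],[0,0,0],[0,0,0.136],[0,0,0.136],[0,0,0.136],[0,0,0.136]]}}

```text
t: 38.8
tool_pos: [0.605, 0.1154, 0.1035]
orientation: [0.56, 2.84, 0.142]
force: [0.5, -0.3, 0.5]
opening: 0.0927
gripper_force: 0.0
```

Emit:
{"name": "play_rows", "arguments": {"slide": [[0,0,0],[0,0,0],[0,0,0],[0,0,0],[0,0,0],[0,0,0],[0,0,0],[0,0,0]], "twist": [[0,0,0.136],[0,0,0.136],[0,0,0.136],[0,0,0.136],[0,0,0.136],[0,0,0.136],[0,0,0.136],[0,0,0.136]]}}

```text
t: 39.6
tool_pos: [0.6049, 0.1154, 0.1033]
orientation: [2.057, 2.146, 0.318]
force: [-0.4, -0.3, 0.5]
opening: 0.0932
gripper_force: 0.0
```

Emit:
{"name": "play_rows", "arguments": {"slide": [[0,0,0],[0,0,0],[0,0,0],[0,0,0],[0,0,0],[0,0,0],[0,0,0],[0,0,0]], "twist": [[0,0,0.136],[0,0,0.136],[0,0,0.136],[0,0,0.136],[0,0,0.136],[0,0,0.136],[0,0,0.136],[0,0,0.136]]}}

```text
t: 40.4
tool_pos: [0.6049, 0.1154, 0.1033]
orientation: [3.015, 0.728, 0.408]
force: [-0.4, -0.6, 0.5]
opening: 0.0932
gripper_force: 0.0
```

Emit:
{"name": "play_rows", "arguments": {"slide": [[0,0,0],[0,0,0],[0,0,0],[0,0,0],[0,0,0],[0,0,0],[0,0,0],[0,0,0]], "twist": [[0,0,0.136],[0,0,0.136],[0,0,0],[0,0,0],[0,0,0],[0,0,0],[0,0,0],[0,0,0]]}}

```text
t: 41.2
tool_pos: [0.605, 0.1154, 0.1033]
orientation: [-3.077, -0.302, -0.406]
force: [-0.5, 0.1, -0.7]
opening: 0.0928
gripper_force: 0.0
```

```bash
python3 - <<'E'
from h import *
from plant import cams
p,d=cams.read_camera('top');c=cams.get_calibration('top')
K=[c['fx'],c['fy'],c['cx'],c['cy']];T=c['world_from_camera']
w,_=cams.read_camera('wrist')
cv2.imwrite('pics/t7.png',np.hstack([w,cv2.resize(p[120:300,190:400],None,fx=1.14,fy=420/180)])[:,:,::-1])
plan(.6303,.1202,.006)
E
```

```text
t 41.3 pos [0.605  0.1154 0.1033] psi -78.8 tilt z [ 0.254  0.048 -0.966] q [0.09 0.01 1.85 0.03 1.02 1.45] open 0.093
slide total units [-0.001 -0.     0.403]  mm [ -0.  -0. 101.]
```

View pics/t7.png

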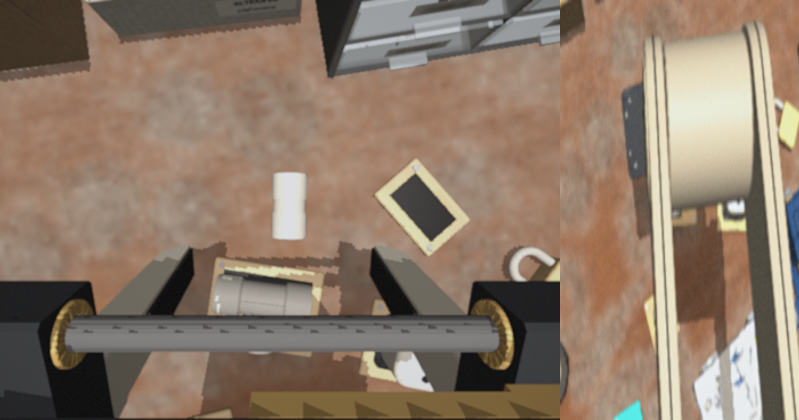

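Wrist view: coupler lies at (289,205), between the fingers. The cabinet is ahead at (330,75) and the tile at (422,205).

```bash
python3 - <<'E'
from h import *
from plant import cams
c=cams.get_calibration('wrist');K=[c['fx'],c['fy'],c['cx'],c['cy']];T=c['world_from_camera']
p=cv2.imread('pics/t7.png')[:,:560];g=p.astype(int);m=((g.max(2)-g.min(2)<40)&(g.min(2)>140)).astype(np.uint8);m[:160]=0;m[250:]=0;m[:,:250]=0;m[:,330:]=0
vv,uu=np.nonzero(m);print(len(uu),uu.min(),uu.max(),vv.min(),vv.max(),*rect(ray(np.c_[uu,vv],K,T,.0135)))
dk=(g.max(2)<75).astype(np.uint8);dk[:160]=0;dk[250:]=0;dk[:,:380]=0;dk[:,470:]=0
vv,uu=np.nonzero(dk);print(len(uu),*rect(ray(np.c_[uu,vv],K,T,.006)))
E
```

```text
2192 272 306 172 239 [634.8 115.6] [53.  26.2] 10.2
1876 [654.7   8.6] [48.6 25.7] 52.5
```

Emit:
{"name": "play_rows", "arguments": {"slide": [[0,0,0.1],[0,0,0.1],[0,0,0.1],[0,0,0.07],[0,0,0.03],[0,0,0.004],[0,0,0],[0,0,0]], "twist": [[0,0,0],[0,0,0],[0,0,0],[0,0,0],[0,0,0],[0,0,0],[0,0,0],[0,0,0]]}}

```text
t: 42.1
tool_pos: [0.6315, 0.1203, 0.0072]
orientation: [-3.077, -0.301, -0.408]
force: [0.2, 0.6, 0.0]
opening: 0.093
gripper_force: 0.0
```

Emit:
{"name": "play_rows", "arguments": {"slide": [[0,0,0],[0,0,0],[0,0,0],[0,0,0],[0,0,0],[0,0,0],[0,0,0],[0,0,0]], "twist": [[0,0,0],[0,0,0],[0,0,0],[0,0,0],[0,0,0],[0,0,0],[0,0,0],[0,0,0]], "fingers": 1, "force": 25}}

```text
t: 42.9
tool_pos: [0.6307, 0.1202, 0.0057]
orientation: [-3.077, -0.301, -0.405]
force: [-0.1, -0.1, -0.8]
opening: 0.0337
gripper_force: 0.0
```

Emit:
{"name": "play_rows", "arguments": {"slide": [[0,0,0],[0,0,0],[0,0,0],[0,0,0],[0,0,0],[0,0,0],[0,0,0],[0,0,0]], "twist": [[0,0,0],[0,0,0],[0,0,0],[0,0,0],[0,0,0],[0,0,0],[0,0,0],[0,0,0]]}}

```text
t: 43.7
tool_pos: [0.6306, 0.1202, 0.0057]
orientation: [-3.077, -0.301, -0.405]
force: [0.0, -0.2, -0.9]
opening: 0.0264
gripper_force: 25.0
```

```bash
python3 -c "
from h import *
plan(.57,.05,.11)"
```

```text
t 43.7 pos [0.6306 0.1202 0.0057] psi -78.9 tilt z [ 0.254  0.048 -0.966] q [0.09 0.21 1.83 0.03 0.83 1.45] open 0.0264
slide total units [-0.174  0.23  -0.478]  mm [ -44.   57. -119.]
```

Emit:
{"name": "play_rows", "arguments": {"slide": [[0.027,0,-0.1],[0.027,0,-0.1],[0.027,0,-0.1],[0.027,0,-0.1],[-0.078,0.066,-0.021],[-0.078,0.066,-0.021],[-0.078,0.066,-0.021],[0,0,0]], "twist": [[0,0,0],[0,0,0],[0,0,0],[0,0,0],[0,0,0],[0,0,0],[0,0,0],[0,0,0]]}}

```text
t: 44.5
tool_pos: [0.5793, 0.0584, 0.109]
orientation: [-3.079, -0.298, -0.403]
force: [-0.1, 0.5, -1.6]
opening: 0.0265
gripper_force: 25.0
```

Emit:
{"name": "play_rows", "arguments": {"slide": [[0,0,0],[0,0,0],[0,0,0],[0,0,0],[0,0,0],[0,0,0],[0,0,0],[0,0,0]], "twist": [[0.034,0,-0.125],[0.034,0,-0.125],[0.034,0,-0.125],[0.034,0,-0.125],[0.034,0,-0.125],[0,0,0],[0,0,0],[0,0,0]]}}

```text
t: 45.3
tool_pos: [0.5809, 0.0606, 0.1094]
orientation: [-2.73, -1.268, -0.358]
force: [0.8, 0.8, -1.6]
opening: 0.0265
gripper_force: 25.0
```

```bash
python3 -c "
from h import *
plan(.6515,.0045,.06)
plan(.6515,.0045,.013)"
```

```text
t 45.3 pos [0.5809 0.0606 0.1094] psi -40.2 tilt z [ 0.166  0.198 -0.966] q [-0.13  0.    1.85  0.24  1.16  0.49] open 0.0265
slide total units [-0.04   0.361  0.193]  mm [-10.  90.  48.]
t 45.3 pos [0.5809 0.0606 0.1094] psi -40.2 tilt z [ 0.166  0.198 -0.966] q [-0.13  0.    1.85  0.24  1.16  0.49] open 0.0265
slide total units [-0.089  0.361  0.375]  mm [-22.  90.  94.]
```

```bash
python3 - <<'E'
from h import *
from plant import robot
from scipy.spatial.transform import Rotation as Ro
R=Ro.from_rotvec(robot.read_state()['orientation']).as_matrix()
W=np.vstack([world(f['d'],f['K'],f['T'])[f['d']>.1] for f in(np.load('top0.npz'),np.load('scene0.npz'))])
W=W[(W[:,0]>.6)&(W[:,0]<1)&(abs(W[:,1])<.3)&(W[:,2]>.05)]
for P in([.6515,.0045,.013],[.6515,.0045,.06]):
    L=(W-P)@R;e=np.maximum(np.c_[abs(L[:,0])-.0375,abs(L[:,1])-.094,np.maximum(-.084-L[:,2],0)*0+np.maximum(L[:,2]+.084,0)],0)
    r=np.linalg.norm(e,axis=1);i=np.argsort(r)[:8];print(r[i].round(4),W[i[0]].round(3),L[i[0]].round(3))
E
```

```text
[0.0193 0.0194 0.0194 0.0196 0.0196 0.0198 0.0198 0.0198] [ 0.749 -0.038  0.112] [ 0.055  0.102 -0.088]
[0.0174 0.0178 0.0178 0.0183 0.0183 0.0184 0.0188 0.0188] [ 0.749 -0.042  0.146] [ 0.049  0.105 -0.077]
```

Emit:
{"name": "play_rows", "arguments": {"slide": [[-0.01,0.09,0.048],[-0.01,0.09,0.048],[-0.01,0.09,0.048],[-0.01,0.09,0.048],[0,0,0],[0,0,0],[0,0,0],[0,0,0]], "twist": [[0,0,0],[0,0,0],[0,0,0],[0,0,0],[0,0,0],[0,0,0],[0,0,0],[0,0,0]]}}

```text
t: 46.1
tool_pos: [0.6516, 0.0051, 0.0614]
orientation: [-2.728, -1.273, -0.359]
force: [0.1, -0.4, -0.3]
opening: 0.0265
gripper_force: 25.0
```

Emit:
{"name": "play_rows", "arguments": {"slide": [[-0.013,0,0.05],[-0.013,0,0.05],[-0.01,0,0.04],[-0.006,0,0.022],[-0.004,0,0.013],[0,0,0],[0,0,0],[0,0,0]], "twist": [[0,0,0],[0,0,0],[0,0,0],[0,0,0],[0,0,0],[0,0,0],[0,0,0],[0,0,0]]}}

```text
t: 46.9
tool_pos: [0.6523, 0.0045, 0.016]
orientation: [-2.728, -1.272, -0.359]
force: [0.3, 0.4, -0.3]
opening: 0.0265
gripper_force: 25.0
```

```bash
python3 - <<'E'
from h import *
from plant import cams
plan(.6515,.0045,.0125)
p,d=cams.read_camera('wrist');cv2.imwrite('pics/w8.png',p[:,:,::-1])
E
```

```text
t 46.9 pos [0.6523 0.0045 0.016 ] psi -40.0 tilt z [ 0.167  0.198 -0.966] q [-0.2   0.32  1.69  0.27  1.03  0.37] open 0.0265
slide total units [-0.005 -0.002  0.013]  mm [-1. -1.  3.]
```

View pics/w8.png

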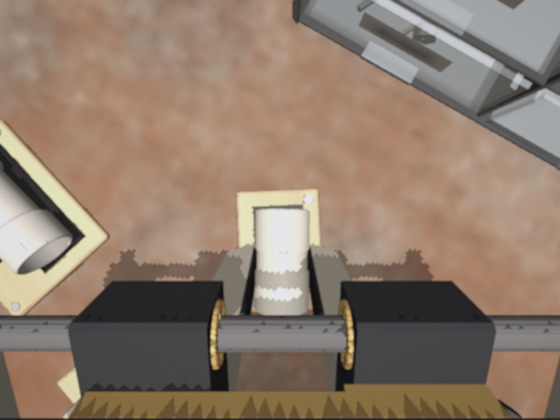

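Coupler at (281,255), lined up over its tile (280,225). I lower the last 3 mm and release.

Emit:
{"name": "play_rows", "arguments": {"slide": [[-0.003,0,0.01],[-0.001,0,0.003],[0,0,0],[0,0,0],[0,0,0],[0,0,0],[0,0,0],[0,0,0]], "twist": [[0,0,0],[0,0,0],[0,0,0],[0,0,0],[0,0,0],[0,0,0],[0,0,0],[0,0,0]]}}

```text
t: 47.75
tool_pos: [0.6516, 0.0045, 0.0119]
orientation: [-2.728, -1.272, -0.358]
force: [-0.9, -0.4, -0.1]
opening: 0.0266
gripper_force: 25.0
```

Emit:
{"name": "play_rows", "arguments": {"slide": [[0,0,0],[0,0,0],[0,0,0],[0,0,0],[0,0,0],[0,0,0],[0,0,0],[0,0,0]], "twist": [[0,0,0],[0,0,0],[0,0,0],[0,0,0],[0,0,0],[0,0,0],[0,0,0],[0,0,0]], "fingers": -1}}

```text
t: 48.55
tool_pos: [0.6516, 0.0046, 0.0119]
orientation: [-2.728, -1.272, -0.358]
force: [0.2, 0.2, -0.1]
opening: 0.0857
gripper_force: 0.0
```

Emit:
{"name": "play_rows", "arguments": {"slide": [[0,0,-0.06],[0,0,-0.12],[0,0,-0.15],[0,0,-0.15],[0,0,-0.15],[0,0,0],[0,0,0],[0,0,0]], "twist": [[0,0,0],[0,0,0],[0,0,0],[0,0,0],[0,0,0],[0,0,0],[0,0,0],[0,0,0]]}}

```text
t: 49.35
tool_pos: [0.6249, -0.0265, 0.1634]
orientation: [-2.727, -1.272, -0.356]
force: [0.2, -0.0, -0.8]
opening: 0.093
gripper_force: 0.0
```

```bash
python3 -c "
from h import *
plan(.45,.4,.3)"
```

```text
t 49.4 pos [ 0.6249 -0.0265  0.1634] psi -40.0 tilt z [ 0.164  0.198 -0.966] q [-0.27  0.1   1.65  0.25  1.29  0.37] open 0.093
slide total units [ 0.969 -1.634 -0.305]  mm [ 242. -408.  -76.]
```

Emit:
{"name": "play_rows", "arguments": {"slide": [[0.08,-0.136,-0.05],[0.08,-0.136,-0.05],[0.08,-0.136,-0.05],[0.08,-0.136,-0.02],[0.08,-0.136,-0.02],[0.08,-0.136,-0.02],[0.08,-0.136,-0.02],[0.08,-0.136,-0.02]], "twist": [[0,0,0],[0,0,0],[0,0,0],[0,0,0],[0,0,0],[0,0,0],[0,0,0],[0,0,0]]}}

```text
t: 50.15
tool_pos: [0.5046, 0.2555, 0.2644]
orientation: [-2.728, -1.272, -0.353]
force: [-0.1, 0.2, -0.5]
opening: 0.0929
gripper_force: 0.0
```

Emit:
{"name": "play_rows", "arguments": {"slide": [[0.08,-0.136,-0.02],[0.08,-0.136,-0.02],[0.08,-0.136,-0.02],[0.08,-0.136,-0.02],[0,0,0],[0,0,0],[0,0,0],[0,0,0]], "twist": [[0,0,0],[0,0,0],[0,0,0],[0,0,0],[0,0,0],[0,0,0],[0,0,0],[0,0,0]]}}

```text
t: 50.95
tool_pos: [0.4488, 0.3955, 0.3048]
orientation: [-2.73, -1.27, -0.355]
force: [-0.2, 0.4, -0.0]
opening: 0.0931
gripper_force: 0.0
```

```bash
python3 - <<'E'
from h import *
from plant import cams
plan(.45,.4,.3)
p,d=cams.read_camera('top');c=cams.get_calibration('top');np.savez('t9.npz',p=p,d=d,K=[c['fx'],c['fy'],c['cx'],c['cy']],T=c['world_from_camera'])
cv2.imwrite('pics/t9.png',cv2.resize(p[130:285,195:405],None,fx=3.8,fy=3.8,interpolation=cv2.INTER_CUBIC)[:,:,::-1])
E
```

```text
t 51.0 pos [0.4488 0.3955 0.3048] psi -40.1 tilt z [ 0.164  0.197 -0.967] q [ 0.59 -0.15  1.64  0.07  1.41  1.29] open 0.0931
slide total units [ 0.012 -0.008  0.023]  mm [ 3. -2.  6.]
```

View pics/t9.png

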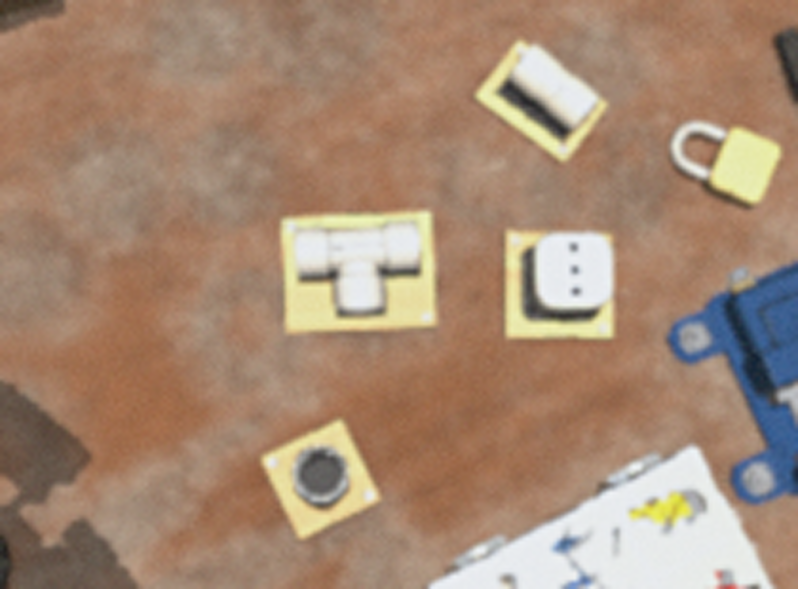

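All four are on their tiles. The plug at (572,270) and the coupler at (560,85) look offset, so I measure the residuals.

```bash
python3 - <<'E'
from h import *
f=np.load('t9.npz');p,d,K,T=f['p'],f['d'],f['K'],f['T'];g=p.astype(int)
W=world(d,K,T)
m=((g.max(2)-g.min(2)<38)&(g.min(2)>130)).astype(np.uint8)
for n,u,v,z in[('tee',290,198,.021),('coup',341,153,.0195),('plug',346,201,.03)]:
    mm=np.zeros_like(m);mm[v-20:v+20,u-22:u+22]=m[v-20:v+20,u-22:u+22]
    k,l,st,ce=cv2.connectedComponentsWithStats(mm);i=1+np.argmax(st[1:,4]);vv,uu=np.nonzero(l==i)
    print(n,st[i],*rect(ray(np.c_[uu,vv],K,T,z)),'ztop',np.percentile(W[vv,uu,2],[50,90]).round(3))
print('plug top corners',ray([[195+536/3.8,130+235/3.8],[195+612/3.8,130+235/3.8],[195+612/3.8,130+310/3.8],[195+536/3.8,130+310/3.8]],K,T,.040).round(3).tolist())
print('sleeve rim',ray([[195+321/3.8,130+474/3.8]],K,T,.051))
E
```

```text
tee [270 188  36  24 522] [551.5 123.5] [78.4 52.1] 89.9 ztop [0.033 0.037]
coup [329 142  24  22 269] [662.2   4.7] [57.6 27.6] 50.8 ztop [0.031 0.035]
plug [335 191  22  21 387] [546.4  -4.7] [46.6 44.9] 89.9 ztop [0.04  0.043]
plug top corners [[0.565, 0.017], [0.565, -0.027], [0.521, -0.026], [0.521, 0.018]]
sleeve rim [[0.42681825 0.14196325]]
```

Emit:
{"name": "play_rows", "arguments": {"slide": [[-0.08,0.136,0.02],[-0.08,0.136,0.02],[-0.08,0.136,0.02],[-0.08,0.136,0.02],[-0.08,0.136,0.02],[-0.08,0.136,0.02],[-0.08,0.136,0.02],[-0.08,0.136,0.02]], "twist": [[0,0,0],[0,0,0],[0,0,0],[0,0,0],[0,0,0],[0,0,0],[0,0,0],[0,0,0]]}}

```text
t: 51.8
tool_pos: [0.5644, 0.1088, 0.2254]
orientation: [-2.729, -1.27, -0.358]
force: [0.9, 0.1, 0.4]
opening: 0.0928
gripper_force: 0.0
```

Emit:
{"name": "play_rows", "arguments": {"slide": [[-0.08,0.136,0.02],[-0.08,0.136,0.02],[-0.08,0.136,0.02],[0,0,0],[0,0,0],[0,0,0],[0,0,0],[0,0,0]], "twist": [[0,0.125,0],[0,0.125,0],[0,0,0],[0,0,0],[0,0,0],[0,0,0],[0,0,0],[0,0,0]]}}

```text
t: 52.6
tool_pos: [0.6107, 0.0093, 0.1904]
orientation: [-2.573, -1.204, -0.69]
force: [1.0, -0.8, 0.6]
opening: 0.0928
gripper_force: 0.0
```

```bash
python3 - <<'E'
from h import *
from plant import cams
plan(.6555,.0085,.012)
p,d=cams.read_camera('wrist');c=cams.get_calibration('wrist');np.savez('w10.npz',p=p,d=d,K=[c['fx'],c['fy'],c['cx'],c['cy']],T=c['world_from_camera'])
cv2.imwrite('pics/w10.png',p[:,:,::-1])
E
```

```text
t 52.6 pos [0.6107 0.0093 0.1904] psi -39.9 tilt z [ 0.321  0.383 -0.866] q [-0.37 -0.07  1.84  0.52  1.24  0.18] open 0.0928
slide total units [-0.259  0.139  0.674]  mm [-65.  35. 169.]
```

View pics/w10.png

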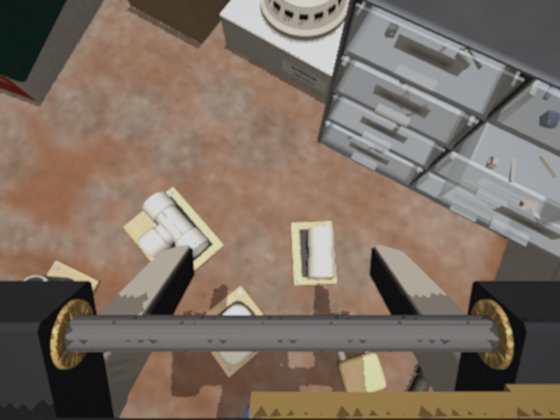

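Coupler at (320,252) on a tile centred at (314,252), so it is a few mm to the right. I'll put numbers on that.

```bash
python3 - <<'E'
from h import *
f=np.load('w10.npz');p,K,T=f['p'],f['K'],f['T'];g=p.astype(int)
s=g.max(2)-g.min(2)
for r in(235,250,265):
    print(r,[(u,p[r,u].tolist()) for u in range(288,342,3)])
t=ray([[292,222],[332,221],[337,283],[295,286]],K,T,.006);print('tile',t.round(4).tolist(),t.mean(0))
m=((s<45)&(g.min(2)>120)).astype(np.uint8);mm=np.zeros_like(m);mm[222:285,298:340]=m[222:285,298:340]
vv,uu=np.nonzero(mm);print(len(uu),uu.min(),uu.max(),*rect(ray(np.c_[uu,vv],K,T,.0195)))
E
```

```text
235 [(288, [155, 124, 105]), (291, [186, 171, 135]), (294, [213, 213, 174]), (297, [214, 211, 171]), (300, [124, 119, 102]), (303, [90, 88, 85]), (306, [72, 68, 67]), (309, [166, 160, 149]), (312, [208, 201, 189]), (315, [213, 214, 206]), (318, [213, 214, 213]), (321, [213, 214, 218]), (324, [213, 215, 218]), (327, [213, 214, 209]), (330, [211, 206, 194]), (333, [169, 160, 147]), (336, [156, 128, 111]), (339, [156, 128, 110])]
250 [(288, [159, 125, 103]), (291, [165, 138, 109]), (294, [214, 214, 174]), (297, [214, 212, 171]), (300, [159, 149, 120]), (303, [93, 90, 89]), (306, [78, 75, 74]), (309, [136, 131, 120]), (312, [198, 190, 178]), (315, [213, 212, 201]), (318, [214, 215, 214]), (321, [214, 215, 218]), (324, [213, 214, 215]), (327, [213, 214, 207]), (330, [207, 201, 189]), (333, [176, 164, 141]), (336, [152, 130, 115]), (339, [149, 129, 112])]
265 [(288, [163, 137, 119]), (291, [155, 128, 108]), (294, [213, 211, 171]), (297, [213, 212, 172]), (300, [205, 202, 163]), (303, [94, 89, 88]), (306, [56, 53, 52]), (309, [164, 157, 146]), (312, [204, 196, 184]), (315, [213, 213, 201]), (318, [214, 215, 214]), (321, [213, 214, 217]), (324, [213, 215, 218]), (327, [214, 215, 212]), (330, [212, 210, 198]), (333, [185, 179, 166]), (336, [168, 145, 121]), (339, [151, 130, 113])]
tile [[0.6582, 0.048], [0.6924, 0.0209], [0.6522, -0.0317], [0.6166, -0.0059]] [0.65484475 0.00785376]
1560 298 337 [654.8   6.5] [61.9 39.3] 51.6
```

The coupler is about 6–7 mm off centre and the plug about 5 mm, both inside the 12 mm limit. The two cameras agree on the coupler; the plug figure is from the top camera. Angles are good and the arm touches nothing, so I hand in.

```bash
python3 -c "
from plant import robot
print(robot.close_job())"
```

```text
the job is handed in; nothing more can be done
None
```

The job is handed in with all four parts released on their matching tiles, the padlock and tape roll untouched; measured offsets were about 6–7 mm (coupler), 5 mm (plug) and 4 mm or less (tee, sleeve) against the 12 mm limit, but no verdict came back.

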